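# Lock the fixture collar and lay the straightedge to its edge

### The arm

A 6-joint arm with a two-finger parallel gripper is mounted at the origin on the work surface. World frame = base frame: x ahead of the robot, y to its left, z up, the work surface at z = 0. Lengths are in m, angles in rad, forces in N, time in s.
With the tool pointing down it reaches from about 0.225 to 0.725 m from the base axis. Payload 3.1 kg.
Tool frame: the origin (TCP) lies on the centre line of the jaws, within the pads' length; the fingertips stand 14 mm ahead of it and the grasp point (between the pads) lies 5 mm behind it; z points along the fingers, y is the direction in which the jaws open and shut (so a half turn about z gives the same grasp; the last joint's range is limited). The gripper opens to 85 mm and grips with 20 to 120 N. Pads are 22 mm wide; open, the fingers measure 114 mm over their backs; the gripper's body (76 mm by 85 mm) begins 54 mm behind the grasp point. The pads swing forward as they close: fully open they stand 13 mm farther back than shut.
Start: joints at [0.98, 0.048, 0.099, 1.622, 0, 1.443], TCP at [0.234, 0.47, 0.245] pointing down, gripper open.
Joint ranges: [-2.91, 2.91], [-0.99, 1.94], [-1.21, 1.42], [-2.12, 2.29], [-1.49, 1.47], [-3.14, 3.14]. Speed limits (rad/s): [2.79, 2.79, 3.14, 3.14, 3.14, 3.14].

### API

Orientations are given as a 3x3 rotation matrix whose columns are the frame's x, y, z axes.
In Python, from plant import * gives the robot as it stands.
- The arm moves only by the tool step_arm, never from a script. Its argument "moves" is a list of rows, each a list of 3 entries, a list of its own where there are three numbers: the shift along the tool's x, y, z normalised to -1 to 1, where 1 is 150 mm, then the turn, a rotation vector about the tool's x, y, z normalised to -1 to 1, where 1 is 45 degrees, then the finger opening in mm, from 0 to 85.4. A call has 1 to 12 rows; each row is the pose to reach, as a shift and turn from the pose commanded when the call began, along the tool's axes at that moment; what a row does not reach only later rows make up. A row lasts 1/12 s, in which the tool goes at most 41.7 mm and 7.16 degrees, less where a joint would pass 70% of its speed; a pose out of reach is approached as far as the arm can. A call with a number of a shift or a turn outside -1 to 1 is refused whole. A call with a gripper value outside its range is refused whole. The fingers move at their own pace and stop on an object; "force" is the grip in N (left out, the last holds). Time passes only in rows, so rows that repeat a pose let the fingers close. It gives the time, the measured TCP pose, the force and the opening at its end, in the units of the state.
- get_state(): the state, without advancing time (a new reading comes with each control period).
- get_image(name): name is "scene" or "top"; returns (picture, depth): 480x640x3 uint8, red, green, blue; 480x640 float32, m along the optical axis (not along the pixel's ray), 0 where there is no reading.
- camera_model(name): a dict with "vertical_fov" (degrees; the focal length in pixels is half the picture's height over the tangent of half this angle, whatever the lens; pixels are square), "cx", "cy" (the principal point, pixels), "distortion" ([k1, k2, p1, p2, k3] as OpenCV has them; the pictures are not rectified), "position" and "orientation" of the camera in the world. Camera axes: x right, y down, z forward; pixel columns grow to the right and rows downward; lengths in m; the calibration is good to about 2 mm. A picture is of the moment at which its call begins. camera_model takes no time and is no camera call.
- sign_off(): hands the job in, once; it reports no verdict.
The state is a dict: "time": time; "joints": joint angles; "joint_vel": joint speeds; "joint_efforts": joint torques, N m; "eef_pos": TCP position; "eef_rot": TCP orientation; "contact_force": force on the tool from outside, world axes, zero at the start; "wrist_torque": the same for the moment, N m; "gripper_width": finger opening in m.
Only numpy, scipy, OpenCV 4.12 (cv2) and the standard library are available. Lean on these libraries where they do the work, as an engineer would, in place of code of your own. Each camera call takes 0.05 s, during which the arm holds its last target.

### The job

Turn the fixture's captive lock collar by its lever post until the white line on the lever meets the white line on the lock mark, and let go. Then draw the straightedge out from under the low shelf by its bare end until its handle is well clear in front of the shelf, lay it flat on the bench, and let go. Take it again by the block handle, lift it over and lay it flat on the bench, flush along the front edge of the fixture's base plate and centred on it, with the collar still on its mark, and disturb none of the other things.

Things in the scene. Friction and masses are not known exactly. Their poses are not given: they have to be found in the camera images.
- fixture: Fixture fixed to the bench; origin at bench level under the collar's axis. Grey base plate 20 mm high, x from -100 to +80 mm, y from -100 to +100 mm; its front edge is the straight face at x = -100 mm, towards the robot. On it a round housing (92 mm diameter, foot 116 mm, top at 55 mm) and, inside the collar, a shaft stub (28 mm diameter, top at 78 mm).
- front_edge (a point): Middle of the fixture's front edge, at bench level; axes as the fixture's: the edge runs along y, x points into the plate. The edge is 200 mm long and 20 mm high.
- collar (a joint): Collar's angle (rad) about the vertical through the fixture's origin, anticlockwise from above. At 0 the lever points along the fixture's -x, to the front edge; 1.75 is the lock mark. Turns from -0.6 to 2.3 with no stop at the mark; held by friction only (about 3 N at the post), stays where left.
- collar_post (a point): Centre of the top, 105 mm above the bench, of the upright round steel post on the collar's lever: 18 mm diameter, 39 mm tall, 78 mm from the collar's axis. The lever is 18 mm wide, top at 66 mm, end 90 mm from the axis. The aluminium collar is a ring 100 mm across, 55 to 67 mm above the bench.
- lock_mark (a point): Top centre of the lock mark, a fixed grey pillar 24 x 16 mm, 66 mm high, with a white radial line, 106 mm from the collar's axis, just beyond the lever's end. The collar is locked when the lever points at it.
- shelf: Low open-fronted plywood shelf fixed to the bench: board 240 (x) x 200 (y) mm, top at 100 mm, underside at 85 mm, on side panels 12 mm thick. Origin on the bench 90 mm in front of the middle of its front edge; it reaches from x = 90 to 330 mm, +x pointing into it. Three bins stand on it at the back, up to 140 mm high.
- shelf_front (a point): Middle of the front edge of the shelf board, at its top.
- straightedge: Loose flat steel bar 260 (own x) x 30 (y) x 12 mm, 0.5 kg, origin at the centre of its underside. It starts on the bench under the shelf, along the shelf's x, with about 95 mm of its -x end sticking out in front. On its middle stands a black block handle, 36 (x) x 20 (y) mm, from 12 to 70 mm above the underside.
- handle_top (a point): Centre of the top of the straightedge's handle, 70 mm above its underside.
- spool: Bystander: copper spool of 56 mm diameter, 46 mm high, standing behind the fixture; origin under its centre.
- jar: Bystander: closed jar of 48 mm diameter, 70 mm high, standing behind the fixture; origin under its centre.
- bearing: Bystander: steel bearing ring of 48 mm diameter, 14 mm high, lying flat beside the fixture; origin under its centre.

How it is judged:
On the way, in this order (a step that is already met when the one before it is completed fails the run):
1. the collar is on its lock mark and let go, with the straightedge still under the shelf (value of joint collar between 1.65 and 1.85 rad and contact force between the fingers and collar below 0.1 N and x of handle_top in the frame of shelf above 0.09 m), for 0.3 s.
2. the straightedge lies flat on the bench, let go, its handle at least 30 mm in front of the shelf (height (world z) of straightedge below 0.004 m and angle between straightedge's own z axis and vertical below 0.03 rad and linear speed of straightedge below 0.01 m/s and contact force between the fingers and straightedge below 0.1 N and x of handle_top in the frame of shelf below 0.06 m), for 0.2 s.
3. the straightedge is taken by its handle and lifted clear of the bench (contact force between the fingers and straightedge above 1 N and distance between the grasp point and handle_top below 0.06 m and height (world z) of straightedge above 0.005 m), for 0.1 s.
At the end, for the whole second after the job is handed in: The collar is within 0.1 rad of its lock mark (1.65 to 1.85 rad) and at rest. The straightedge lies flat on the bench, let go and at rest, along the fixture's front edge: gap at its middle under 3 mm, parallel within 0.03 rad, its middle within 35 mm of the middle of the edge (value of joint collar between 1.65 and 1.85 rad and height (world z) of straightedge below 0.004 m and angle between straightedge's own z axis and vertical below 0.03 rad and linear speed of straightedge below 0.01 m/s and contact force between the fingers and straightedge below 0.1 N and velocity of joint collar below 0.05 rad/s and x of straightedge in the frame of fixture between -0.118 and -0.11 m and y of straightedge in the frame of fixture between -0.035 and 0.035 m and angle between the x axis of straightedge and the y axis of fixture, either way round below 0.03 rad); the robot touches nothing.
It fails at once if a bystander is moved by more than 20 mm (distance of any of spool, jar, bearing from where it was at the start of the episode above 0.02 m).
It fails at once if a bystander is knocked over (angle between any of spool, jar's own z axis and vertical above 0.5 rad).
It also fails if it takes over 72 s, if anything falls off the work surface, if the arm or the gripper's body presses on something with over 40 N, if the wrist force passes 120 N, or if a joint passes its speed limit or range.

## Working session

There is one attempt and no reset: what is moved stays moved. The work goes in short steps, Python scripts to look and compute and a tool call to move; the robot and the scene stay as the last step left them, time stands still between calls to the robot, and variables do not carry over. Pictures are saved under pics/ and viewed, and the job is handed in when it is done.

Besides the shell and the picture viewer there is one more tool, called after "Request:" as name([rows], argument=value, ...), one row to a line, values as JSON. step_arm: Moves the arm, as the interface text tells. Scaled input: -1 to 1 covers 150 mm each way for a shift and 45 degrees each way for a turn. Its arguments: {"type":"object","properties":{"moves":{"type":"array","items":{"type":"array"}},"force":{"type":"number"}},"required":["moves"]}

```bash
mkdir -p pics
cat > h.py <<'E'
from plant import *
import numpy as np, cv2
def save(name,fn):
    im,d=get_image(name); cv2.imwrite('pics/'+fn+'.png',im[:,:,::-1]); np.save('pics/'+fn+'_d.npy',d); np.save('pics/'+fn+'_im.npy',im); return im,d
def K(name):
    c=camera_model(name); f=240/np.tan(np.radians(c['vertical_fov'])/2)
    return np.array([[f,0,c['cx']],[0,f,c['cy']],[0,0,1.]]),np.array(c['distortion'],float),np.array(c['position']),np.array(c['orientation'])
def cast(name,px,z):
    k,D,p,R=K(name); px=np.array(px,float).reshape(-1,1,2)
    u=cv2.undistortPoints(px,k,D).reshape(-1,2); r=np.c_[u,np.ones(len(u))]@R.T
    s=(z-p[2])/r[:,2]; return p+r*s[:,None]
def dpt(name,px,d):
    k,D,p,R=K(name); px=np.array(px,float).reshape(-1,1,2)
    u=cv2.undistortPoints(px,k,D).reshape(-1,2); q=px.reshape(-1,2).astype(int)
    z=d[q[:,1],q[:,0]]; return p+(np.c_[u,np.ones(len(u))]*z[:,None])@R.T
def proj(name,P):
    k,D,p,R=K(name); return cv2.projectPoints((np.array(P,float).reshape(-1,3)-p)@R,np.zeros(3),np.zeros(3),k,D)[0].reshape(-1,2)
E
python3 - <<'E'
from h import *
np.set_printoptions(precision=4,suppress=True)
save('scene','s0');save('top','t0')
for n in('scene','top'): print(camera_model(n))
s=get_state();print(s)
E
```

```text
{'vertical_fov': 51.391277148475105, 'cx': 331.6221217837793, 'cy': 235.73016732154917, 'distortion': array([-0.1052,  0.    ,  0.    ,  0.    ,  0.    ]), 'position': array([0.9839, 0.5569, 0.6664]), 'orientation': array([[-0.8335,  0.3593, -0.4198],
       [ 0.5524,  0.558 , -0.6193],
       [ 0.0118, -0.7481, -0.6635]])}
{'vertical_fov': 42.927418824622826, 'cx': 311.72382139608794, 'cy': 234.9477209895721, 'distortion': array([-0.0889,  0.    ,  0.    ,  0.    ,  0.    ]), 'position': array([0.5246, 0.0129, 1.0829]), 'orientation': array([[-0.0215, -0.9957,  0.0904],
       [-0.9997,  0.0223,  0.0087],
       [-0.0107, -0.0902, -0.9959]])}
{'time': 0.1, 'joints': array([0.9802, 0.0487, 0.0977, 1.622 , 0.    , 1.443 ]), 'joint_vel': array([-0.0008, -0.0013,  0.0038, -0.    , -0.0001, -0.0013]), 'joint_efforts': array([  0.0025, -33.985 ,  32.0936,   0.0159,  -0.0001,  -0.    ]), 'eef_pos': array([0.2341, 0.4693, 0.2442]), 'eef_rot': array([[-0.8948,  0.4465, -0.0013],
       [ 0.4465,  0.8948, -0.0018],
       [ 0.0003, -0.0022, -1.    ]]), 'contact_force': array([ 0.3195, -0.6243, -0.1524]), 'wrist_torque': array([ 0.0157, -0.0027,  0.0494]), 'gripper_width': 0.08579069310655296}
```

View pics/s0.png

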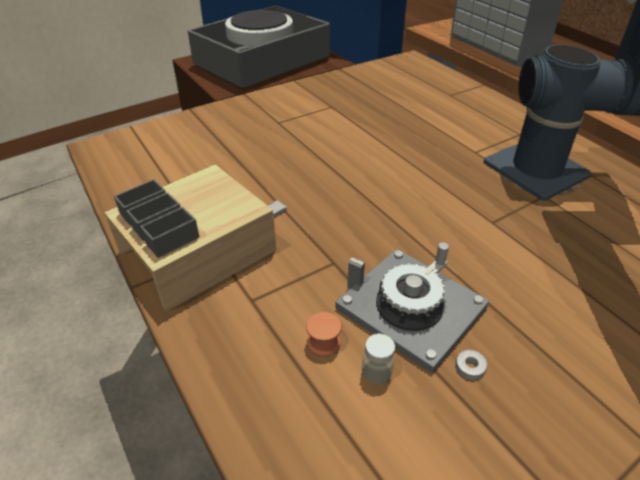

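View pics/t0.png

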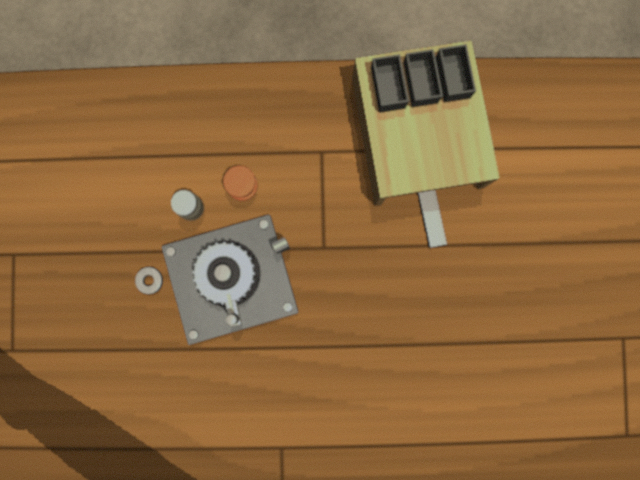

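The top view shows the fixture at about (228,278), its lever post at (232,318), the lock mark at (280,243) and the bar's end at (433,220). The spool is at (240,182), the jar at (185,204) and the bearing at (148,280). Next I'll measure them.

Run:
```python
from h import *
np.set_printoptions(precision=4,suppress=True)
im=np.load('pics/t0_im.npy');d=np.load('pics/t0_d.npy')
hsv=cv2.cvtColor(im,cv2.COLOR_RGB2HSV)
g=(hsv[:,:,1]<60).astype(np.uint8)*255
g[:140]=0
n,l,st,ce=cv2.connectedComponentsWithStats(g)
for i in range(1,n):
    if st[i,4]>60: print(i,st[i],ce[i])
j=l[275,180]; m=(l==j).astype(np.uint8)
c=max(cv2.findContours(m,0,1)[0],key=cv2.contourArea)
print(cv2.boxPoints(cv2.minAreaRect(c)))
print(cv2.approxPolyDP(c,6,True).reshape(-1,2))
j=l[220,433];m=(l==j).astype(np.uint8)
c=max(cv2.findContours(m,0,1)[0],key=cv2.contourArea)
print('bar',cv2.boxPoints(cv2.minAreaRect(c)), cv2.approxPolyDP(c,3,True).reshape(-1,2))
print('post',cast('top',[[232,318.5]],.105),dpt('top',[[232,318]],d))
print('stub',cast('top',[[223,272]],.078),dpt('top',[[223,272]],d))
print('mark',dpt('top',[[280,243],[278,244],[276,245],[283,241]],d))
for y in range(310,326,2): print([round(float(dpt('top',[[x,y]],d)[0,2]),3) for x in range(222,244,2)])
crop=cv2.resize(im[200:360,130:310],None,fx=4.4,fy=3.7,interpolation=cv2.INTER_CUBIC); 
crop=cv2.resize(im[205:355,150:310],None,fx=4,fy=4,interpolation=cv2.INTER_CUBIC)
cv2.imwrite('pics/c0.png',crop[:,:,::-1])
cv2.imwrite('pics/c1.png',cv2.resize(im[130:260,350:510],None,fx=4,fy=4,interpolation=cv2.INTER_CUBIC)[:,:,::-1])
```

```text
1 [171 190  30  29 612] [185.0049 203.3758]
2 [418 190  29  58 989] [431.819  218.4954]
4 [  162   215   136   129 11710] [229.6017 278.9649]
5 [136 267  26  27 480] [148.4604 280.0896]
[[159.7185 245.8788]
 [277.9048 211.6218]
 [306.4536 310.1149]
 [188.2672 344.3719]]
[[268 215]
 [162 247]
 [189 343]
 [297 311]
 [280 254]
 [287 243]
 [276 239]]
bar [[417.4006 192.328 ]
 [435.0675 188.7041]
 [446.429  244.0915]
 [428.7621 247.7154]] [[434 190]
 [418 193]
 [431 247]
 [446 244]]
post [[0.4824 0.1516 0.105 ]] [[0.4831 0.1518 0.1037]]
stub [[0.5578 0.1694 0.078 ]] [[0.5579 0.1701 0.0739]]
mark [[0.6045 0.075  0.0682]
 [0.6028 0.0783 0.0689]
 [0.6011 0.0816 0.07  ]
 [0.6076 0.0699 0.0695]]
[0.019, 0.02, 0.022, 0.066, 0.068, 0.066, 0.066, 0.065, 0.016, 0.018, 0.019]
[0.019, 0.02, 0.02, 0.064, 0.068, 0.065, 0.066, 0.068, 1.083, 0.019, 0.019]
[0.021, 0.019, 0.022, 0.062, 0.104, 0.102, 0.09, 0.073, 0.062, 0.019, 0.017]
[0.017, 0.018, 0.018, 0.108, 0.105, 0.106, 0.105, 0.091, 0.068, 0.018, 0.02]
[0.02, 0.017, 0.103, 0.104, 0.105, 0.104, 0.102, 0.097, 0.074, 0.021, 0.02]
[0.019, 0.02, 0.105, 0.103, 0.104, 0.103, 0.104, 0.096, 0.069, 0.056, 0.017]
[0.022, 0.021, 0.022, 0.104, 0.104, 0.105, 0.105, 0.085, 0.065, 0.064, 0.02]
[0.02, 0.017, 0.022, 0.018, 0.108, 0.104, 0.064, 0.065, 1.083, 0.017, 0.019]
```

View pics/c0.png

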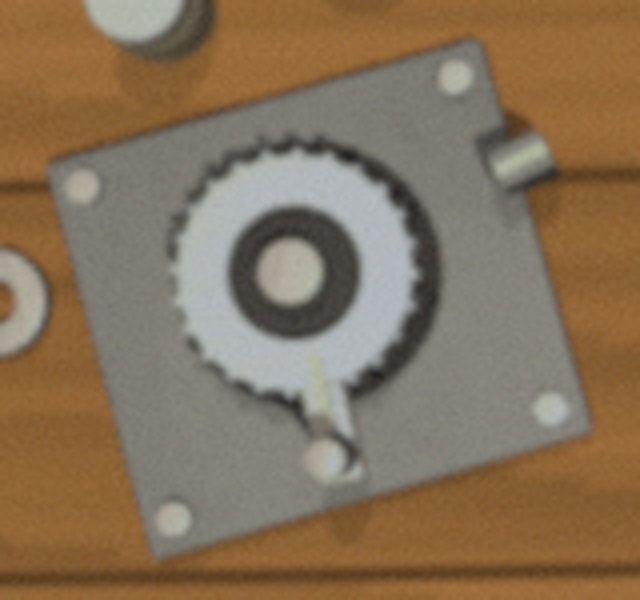

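View pics/c1.png

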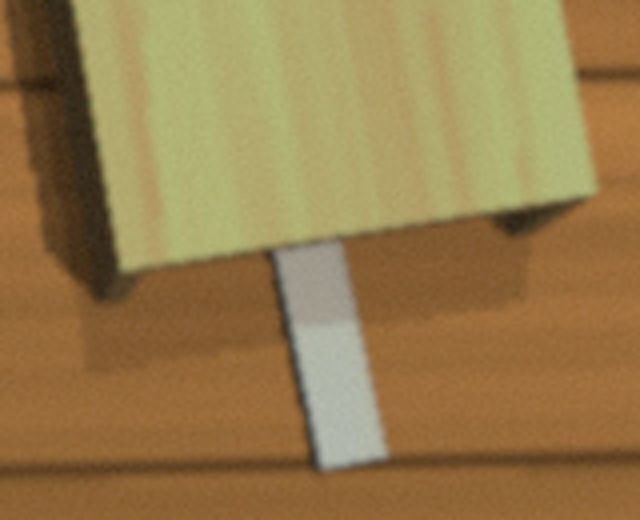

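The crops show the plate corners at about (269.5,214.2), (162,245), (188.7,344.5) and (298,312.5). The post top is at crop (326,458), the stub at (291,271), and the bar end at crop1 (320,470) to (388,460).

Run:
```python
from h import *
np.set_printoptions(precision=4,suppress=True)
im=np.load('pics/t0_im.npy');d=np.load('pics/t0_d.npy')
f=lambda p,o:(np.array(p,float)+.5)/4-.5+np.array(o)
co=f([[478,37],[48,160],[155,558],[592,430]],(150,205))
C=cast('top',co,.02); print('corners',C[:,:2])  # back-right, back-left, front-left, front-right
print('sides',[np.linalg.norm(C[i]-C[(i+1)%4]) for i in range(4)])
ex=((C[0]+C[1])-(C[2]+C[3]))[:2];ey=((C[1]+C[2])-(C[0]+C[3]))[:2]
ax=np.arctan2(ex[1],ex[0]); ay=np.arctan2(ey[1],ey[0])-np.pi/2;print('yaw',ax,ay)
stub=cast('top',f([[291,271]],(150,205)),.078)[0];post=cast('top',f([[326,458]],(150,205)),.105)[0]
mk=cast('top',f([[519,158]],(150,205)),.066)[0]
mid=C.mean(0); a=(ax+ay)/2
u=np.array([np.cos(a),np.sin(a)]);v=np.array([-u[1],u[0]])
print('origin from plate',mid[:2]+.01*u,'stub',stub,'post',post,np.linalg.norm(post-stub),'mark',mk,np.linalg.norm((mk-stub)[:2]))
for n,p in(('post',post),('mark',mk)):
    q=p-stub; print(n,'angle rel fixture -x',np.arctan2(q[1],q[0])-a-np.pi,'world',np.arctan2(q[1],q[0]))
B=f([[320,470],[388,460],[345,240],[274,248]],(350,130)); B=cast('top',B,.012);print('bar',B[:,:2])
print('w',np.linalg.norm(B[0]-B[1]),'L',np.linalg.norm(B[0]-B[3]),[np.arctan2(*(q[1::-1])) for q in(B[3]-B[0],B[2]-B[1])])
S=cast('top',f([[120,272],[597,190]],(350,130)),.1);print('shelf front',S,np.linalg.norm(S[0]-S[1]),'mid',S.mean(0),np.arctan2(*(S[0]-S[1])[1::-1])-np.pi/2)
# scene cross-check
sm=np.load('pics/s0_im.npy')
cv2.imwrite('pics/c2.png',cv2.resize(sm[225:375,320:500],None,fx=4,fy=4,interpolation=cv2.INTER_CUBIC)[:,:,::-1])
print(proj('scene',[stub,post,mk,*C])-[320,225])
for q in ([148.5,280],): print('bearing',cast('top',[q],.014))
```

```text
corners [[0.66   0.0962]
 [0.6099 0.2868]
 [0.4357 0.2404]
 [0.4875 0.0495]]
sides [np.float64(0.1969811494916709), np.float64(0.18031763438525047), np.float64(0.19774085043460896), np.float64(0.17866321952192268)]
yaw 0.26241543162302683 0.2608744772604339
origin from plate [0.5579 0.1708] stub [0.5572 0.1705 0.078 ] post [0.4814 0.153  0.105 ] 0.08229798824598579 mark [0.6028 0.0762 0.066 ] 0.10469110347339941
post angle rel fixture -x -6.318262931166334 world -2.91502532313481
mark angle rel fixture -x -4.523407565438349 world -1.1201699574068262
bar [[ 0.5957 -0.1848]
 [ 0.5994 -0.2151]
 [ 0.6978 -0.2   ]
 [ 0.6948 -0.1682]]
w 0.030511577337609383 L 0.1005321921504867 [np.float64(0.16560618206404948), np.float64(0.15176149700260685)]
shelf front [[ 0.6723 -0.0902  0.1   ]
 [ 0.7022 -0.2876  0.1   ]] 0.19961877053855553 mid [ 0.6873 -0.1889  0.1   ] 0.1503715491001434
[[ 94.7153  54.4773]
 [124.1404  19.0926]
 [ 37.8572  36.3443]
 [ 16.2414  75.2137]
 [112.9466 140.6084]
 [169.6818  74.0632]
 [ 77.4492  22.285 ]]
bearing [[0.5483 0.3119 0.014 ]]
```

View pics/c2.png

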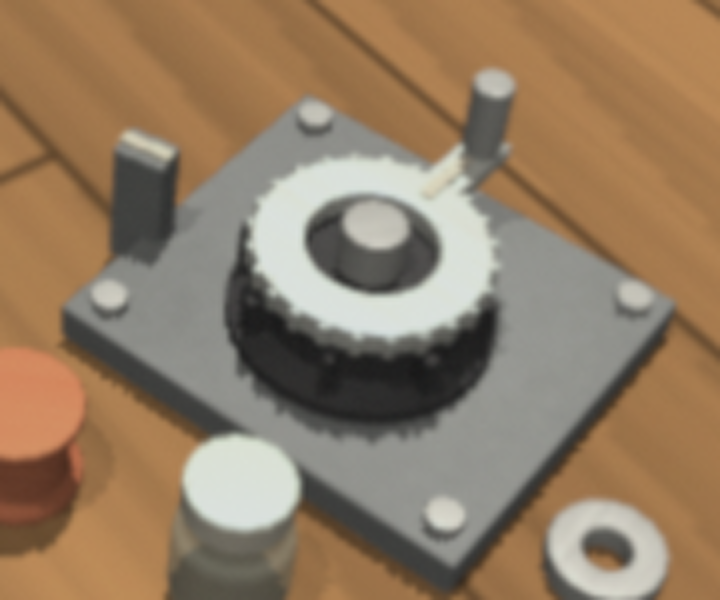

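```bash
cat > go.py <<'E'
from h import *
from scipy.spatial.transform import Rotation as Ro
np.set_printoptions(precision=4,suppress=True)
def Rd(deg):
    t=np.radians(deg); y=np.array([np.cos(t),np.sin(t),0]);z=np.array([0,0,-1.]);return np.c_[np.cross(y,z),y,z]
def goal(P,deg,R0=None,p0=None):
    s=get_state(); p0=s['eef_pos'] if p0 is None else p0; R0=s['eef_rot'] if R0 is None else R0
    sh=R0.T@(np.array(P)-p0)/.15; rv=Ro.from_matrix(R0.T@Rd(deg)).as_rotvec()/(np.pi/4)
    m=max(1,np.abs(sh).max(),np.abs(rv).max())
    print('t',round(s['time'],2),'pos',p0,'F',s['contact_force'],'w',round(s['gripper_width'],4),'\n full shift',sh,'turn',rv,'frac',round(1/m,3))
    if m>1: print(' ->',sh/m,rv/m)
    return sh,rv
E
python3 - <<'E'
from go import *
goal([.4815,.153,.17],154)
E
```

```text
t 0.1 pos [0.2341 0.4693 0.2442] F [ 0.3195 -0.6243 -0.1524] w 0.0858 
 full shift [-2.4176 -1.1494  0.4964] turn [-0.0019 -0.0025 -2.0115] frac 0.414
 -> [-1.     -0.4755  0.2053] [-0.0008 -0.001  -0.832 ]
```

Request:
step_arm([
  [[-1, -0.47, 0.2], [0, 0, -0.83], 45],
  [[-1, -0.47, 0.2], [0, 0, -0.83], 45],
  [[-1, -0.47, 0.2], [0, 0, -0.83], 45],
  [[-1, -0.47, 0.2], [0, 0, -0.83], 45],
  [[-1, -0.47, 0.2], [0, 0, -0.83], 45],
  [[-1, -0.47, 0.2], [0, 0, -0.83], 45],
  [[-1, -0.47, 0.2], [0, 0, -0.83], 45],
  [[-1, -0.47, 0.2], [0, 0, -0.83], 45],
], force=25)

```text
time: 0.77
eef_pos: [0.337, 0.3394, 0.2149]
eef_rot: [[-0.983, -0.185, -0.001], [-0.185, 0.983, -0.0], [0.001, -0.0, -1.0]]
contact_force: [-0.0, -0.1, -0.0]
gripper_width: 0.0451
```

Run:
```python
from go import *
goal([.4815,.153,.17],154)
```

```text
t 0.77 pos [0.337  0.3394 0.2149] F [-0.0162 -0.1341 -0.0239] w 0.0451 
 full shift [-0.7169 -1.3996  0.2988] turn [ 0.0004 -0.0012 -1.1852] frac 0.714
 -> [-0.5122 -1.      0.2135] [ 0.0003 -0.0008 -0.8468]
```

Request:
step_arm([
  [[-0.51, -1, 0.15], [0, 0, -0.85], 45],
  [[-0.51, -1, 0.15], [0, 0, -0.85], 45],
  [[-0.51, -1, 0.15], [0, 0, -0.85], 45],
  [[-0.51, -1, 0.15], [0, 0, -0.85], 45],
  [[-0.51, -1, 0.15], [0, 0, -0.85], 45],
  [[-0.51, -1, 0.15], [0, 0, -0.85], 45],
  [[-0.51, -1, 0.15], [0, 0, -0.85], 45],
  [[-0.51, -1, 0.15], [0, 0, -0.85], 45],
])

```text
time: 1.43
eef_pos: [0.4402, 0.2074, 0.1928]
eef_rot: [[-0.657, -0.754, -0.0], [-0.754, 0.657, 0.0], [0.0, 0.001, -1.0]]
contact_force: [0.2, 0.2, -0.0]
gripper_width: 0.0448
```

Run:
```python
from go import *
goal([.4815,.153,.15],154)
```

```text
t 1.43 pos [0.4402 0.2074 0.1928] F [ 0.1844  0.2044 -0.0052] w 0.0448 
 full shift [ 0.0921 -0.4457  0.285 ] turn [ 0.0007 -0.     -0.3356] frac 1.0
```

Request:
step_arm([
  [[0.09, -0.445, 0.28], [0, 0, -0.335], 45],
  [[0.09, -0.445, 0.28], [0, 0, -0.335], 45],
  [[0.09, -0.445, 0.28], [0, 0, -0.335], 45],
  [[0.09, -0.445, 0.28], [0, 0, -0.335], 45],
  [[0.09, -0.445, 0.28], [0, 0, -0.335], 45],
  [[0.09, -0.445, 0.28], [0, 0, -0.335], 45],
])

```text
time: 1.93
eef_pos: [0.4819, 0.1543, 0.152]
eef_rot: [[-0.436, -0.9, 0.001], [-0.9, 0.436, 0.001], [-0.001, -0.001, -1.0]]
contact_force: [-0.2, -0.1, 0.6]
gripper_width: 0.0452
```

Run:
```python
from go import *
goal([.4815,.153,.089],154)
save('scene','s1')
```

```text
t 1.93 pos [0.4819 0.1543 0.152 ] F [-0.2084 -0.0544  0.5921] w 0.0452 
 full shift [ 0.0096 -0.0012  0.4197] turn [-0.0011  0.0016  0.0034] frac 1.0
```

View pics/s1.png

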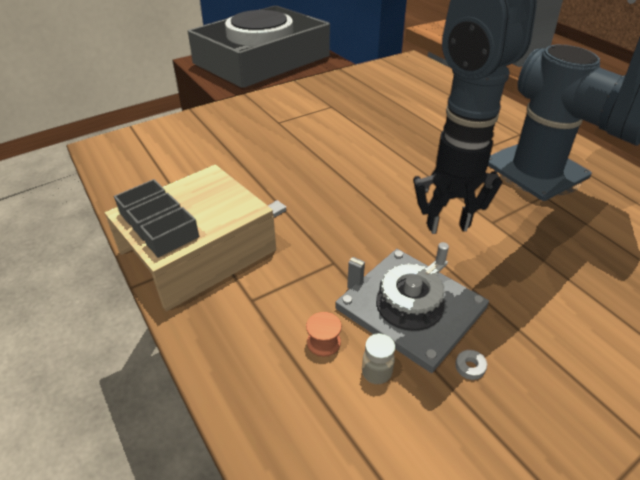

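The view shows the open fingers at (433,228) and (467,228), straight above the post at (443,250). I'll descend and grip.

Request:
step_arm([
  [[0.01, 0, 0.2], [0, 0, 0], 45],
  [[0.01, 0, 0.42], [0, 0, 0], 45],
  [[0.01, 0, 0.42], [0, 0, 0], 45],
  [[0.01, 0, 0.42], [0, 0, 0], 45],
  [[0.01, 0, 0.42], [0, 0, 0], 10],
  [[0.01, 0, 0.42], [0, 0, 0], 10],
  [[0.01, 0, 0.42], [0, 0, 0], 10],
  [[0.01, 0, 0.42], [0, 0, 0], 10],
  [[0.01, 0, 0.42], [0, 0, 0], 10],
  [[0.01, 0, 0.42], [0, 0, 0], 10],
], force=25)

```text
time: 2.82
eef_pos: [0.482, 0.1522, 0.0908]
eef_rot: [[-0.435, -0.9, 0.002], [-0.9, 0.435, 0.002], [-0.002, -0.001, -1.0]]
contact_force: [-4.5, 0.8, 5.6]
gripper_width: 0.0173
```

```bash
cat > arc.py <<'E'
from go import *
import sys
# rows of the arc from present TCP; angles of collar lever in world
O=np.array([.5575,.1705])
def arc(a0,a1,n,r=.078):
    s=get_state();R=s['eef_rot'];p=s['eef_pos']
    b=np.array([*(O+r*np.array([np.cos(a0),np.sin(a0)])),0])
    for a in np.linspace(a0,a1,n+1)[1:]:
        q=np.array([*(O+r*np.array([np.cos(a),np.sin(a)])),0])-b
        q=q-np.array([0,0,0]); print(np.round((R.T@q)/.15,3))
    print('t',s['time'],p,'F',s['contact_force'],'w',s['gripper_width'],'ang',np.arctan2(p[1]-O[1],p[0]-O[0]),np.hypot(*(p[:2]-O)))
E
python3 - <<'E'
from arc import *
arc(-2.915,-2.915+.9,12)
E
```

```text
[ 0.029 -0.026 -0.   ]
[ 0.057 -0.053 -0.   ]
[ 0.082 -0.083 -0.   ]
[ 0.105 -0.114 -0.   ]
[ 0.126 -0.148 -0.   ]
[ 0.144 -0.182 -0.   ]
[ 0.159 -0.218 -0.   ]
[ 0.172 -0.255 -0.   ]
[ 0.182 -0.292 -0.   ]
[ 0.189 -0.331 -0.   ]
[ 0.193 -0.37  -0.   ]
[ 0.194 -0.409 -0.   ]
t 2.8167 [0.482  0.1522 0.0908] F [-4.4834  0.7863  5.6069] w 0.017269410121317344 ang -2.9043196702939387 0.07765282771688621
```

The opening reads 17 mm, so the post is gripped and sits at the expected radius. Now the first half of the arc.

Request:
step_arm([
  [[0.029, -0.026, 0], [0, 0, 0], 10],
  [[0.057, -0.053, 0], [0, 0, 0], 10],
  [[0.082, -0.083, 0], [0, 0, 0], 10],
  [[0.105, -0.114, 0], [0, 0, 0], 10],
  [[0.126, -0.148, 0], [0, 0, 0], 10],
  [[0.144, -0.182, 0], [0, 0, 0], 10],
  [[0.159, -0.218, 0], [0, 0, 0], 10],
  [[0.172, -0.255, 0], [0, 0, 0], 10],
  [[0.182, -0.292, 0], [0, 0, 0], 10],
  [[0.189, -0.331, 0], [0, 0, 0], 10],
  [[0.193, -0.37, 0], [0, 0, 0], 10],
  [[0.194, -0.409, 0], [0, 0, 0], 10],
])

```text
time: 3.82
eef_pos: [0.5219, 0.0967, 0.0902]
eef_rot: [[-0.436, -0.9, -0.004], [-0.9, 0.436, -0.004], [0.005, 0.002, -1.0]]
contact_force: [-8.4, -1.6, 6.4]
gripper_width: 0.0172
```

Run:
```python
from arc import *
arc(-2.015,-1.13,11)
```

```text
[-0.002 -0.042 -0.   ]
[-0.007 -0.083 -0.   ]
[-0.016 -0.124 -0.   ]
[-0.028 -0.164 -0.   ]
[-0.043 -0.203 -0.001]
[-0.061 -0.241 -0.001]
[-0.082 -0.277 -0.001]
[-0.106 -0.311 -0.001]
[-0.133 -0.344 -0.001]
[-0.162 -0.374 -0.002]
[-0.193 -0.401 -0.002]
t 3.8167 [0.5219 0.0967 0.0902] F [-8.4123 -1.6135  6.3979] w 0.017193132118190388 ang -2.020526607973633 0.08192436609028388
```

Request:
step_arm([
  [[-0.002, -0.042, 0], [0, 0, 0], 10],
  [[-0.007, -0.083, 0], [0, 0, 0], 10],
  [[-0.016, -0.124, 0], [0, 0, 0], 10],
  [[-0.028, -0.164, 0], [0, 0, 0], 10],
  [[-0.043, -0.203, 0], [0, 0, 0], 10],
  [[-0.061, -0.241, 0], [0, 0, 0], 10],
  [[-0.082, -0.277, 0], [0, 0, 0], 10],
  [[-0.106, -0.311, 0], [0, 0, 0], 10],
  [[-0.133, -0.344, 0], [0, 0, 0], 10],
  [[-0.162, -0.374, 0], [0, 0, 0], 10],
  [[-0.193, -0.401, 0], [0, 0, 0], 10],
  [[-0.193, -0.401, 0], [0, 0, 0], 10],
])

```text
time: 4.82
eef_pos: [0.5908, 0.0985, 0.0896]
eef_rot: [[-0.435, -0.9, -0.0], [-0.9, 0.435, -0.0], [0.0, 0.0, -1.0]]
contact_force: [-3.7, -0.7, 3.9]
gripper_width: 0.017
```

Run:
```python
from arc import *
arc(-1.13,-1.13,1)
im,d=save('scene','s2')
cv2.imwrite('pics/s2c.png',cv2.resize(im[180:360,300:510],None,fx=3.5,fy=3.3,interpolation=cv2.INTER_CUBIC)[:,:,::-1])
```

```text
[0. 0. 0.]
t 4.8167 [0.5908 0.0985 0.0896] F [-3.7221 -0.6595  3.8788] w 0.017011047851995538 ang -1.1373037318843169 0.07936550768171707
```

View pics/s2c.png

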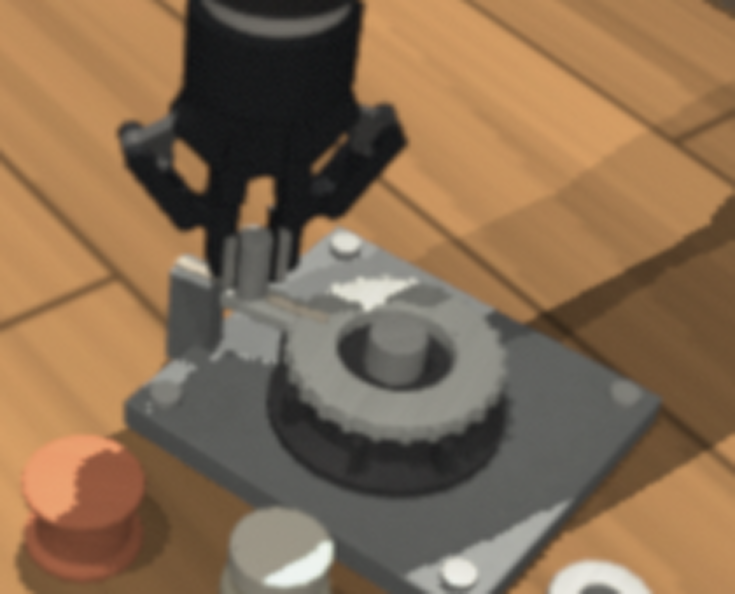

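The crop shows the lever line running from (325,315) to (265,300), pointing at the mark's line at about (190,265). I'll release and lift.

Request:
step_arm([
  [[-0.193, -0.401, 0], [0, 0, 0], 45],
  [[0, 0, 0], [0, 0, 0], 45],
  [[0, 0, 0], [0, 0, 0], 45],
  [[0, 0, 0], [0, 0, 0], 45],
  [[0, 0, 0], [0, 0, 0], 45],
  [[0, 0, -0.3], [0, 0, 0], 45],
  [[0, 0, -0.6], [0, 0, 0], 45],
  [[0, 0, -0.8], [0, 0, 0], 45],
  [[0, 0, -0.8], [0, 0, 0], 45],
  [[0, 0, -0.8], [0, 0, 0], 45],
])

```text
time: 5.7
eef_pos: [0.5939, 0.0982, 0.2155]
eef_rot: [[-0.437, -0.9, 0.015], [-0.9, 0.437, 0.001], [-0.007, -0.013, -1.0]]
contact_force: [0.2, 0.3, -0.7]
gripper_width: 0.045
```

I made a mistake there: the first row repeated the old shift, so the collar may have moved before the fingers opened. I'm checking it now.

Run:
```python
from go import *
im,d=save('top','t3'); sm,_=save('scene','s3')
cv2.imwrite('pics/t3c.png',cv2.resize(im[190:355,140:330],None,fx=4,fy=3.6,interpolation=cv2.INTER_CUBIC)[:,:,::-1])
cv2.imwrite('pics/s3c.png',cv2.resize(sm[180:360,300:510],None,fx=3.5,fy=3.3,interpolation=cv2.INTER_CUBIC)[:,:,::-1])
goal([.5908,.1,.22],154)
```

```text
t 5.8 pos [0.5913 0.0981 0.2099] F [-0.2328 -0.1734 -0.2865] w 0.0449 
 full shift [-0.0102  0.0082 -0.0676] turn [-0.0053  0.0028  0.0027] frac 1.0
```

View pics/s3c.png

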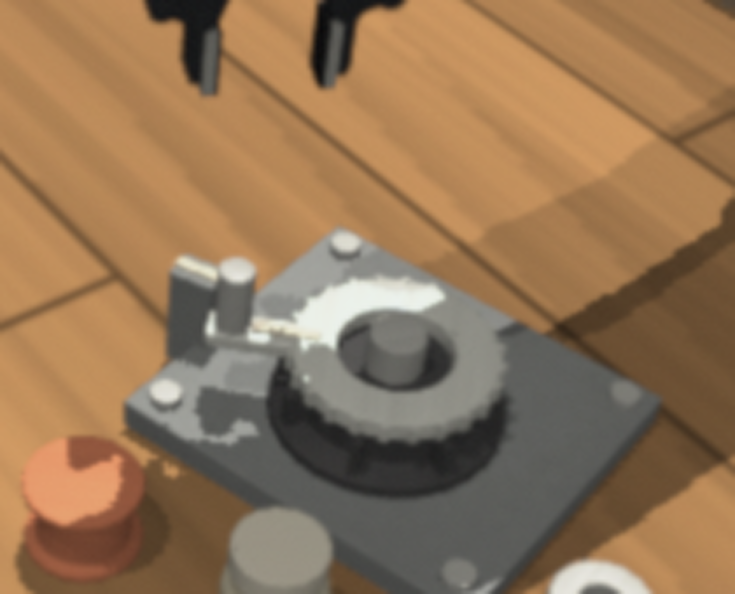

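View pics/t3c.png

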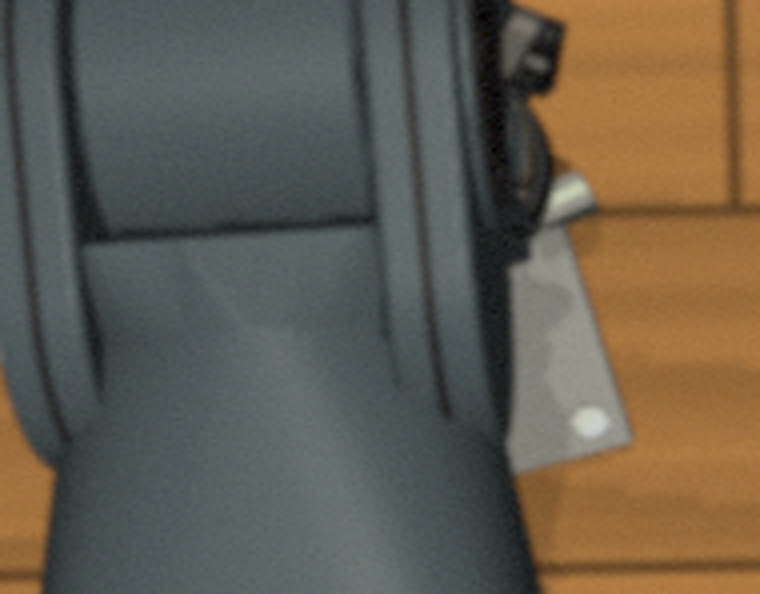

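Run:
```python
from go import *
f=lambda p:np.array([(p[0]+.5)/3.5-.5+300,(p[1]+.5)/3.3-.5+180])
O=cast('scene',[f((399,331))],.078)[0];P=cast('scene',[f((237,269))],.105)[0];M=cast('scene',[f((196,268))],.066)[0]
# initial check: same via s0 crop (4x, 320,225)
g=lambda p:(np.array(p,float)+.5)/4-.5+[320,225]
O0=cast('scene',[g((376,224))],.078)[0];P0=cast('scene',[g((494,84))],.105)[0];M0=cast('scene',[g((149,147))],.066)[0]
for o,p,m in((O,P,M),(O0,P0,M0)):
    a=np.arctan2(*(p-o)[1::-1]);b=np.arctan2(*(m-o)[1::-1]); print(o,p,m,'r',np.hypot(*(p-o)[:2]),np.hypot(*(m-o)[:2]),'ang',a,b)
```

```text
[0.5593 0.1703 0.078 ] [0.6144 0.1154 0.105 ] [0.6053 0.0732 0.066 ] r 0.07778025431730155 0.10743851208119282 ang -0.7834817846622907 -1.1290027400103158
[0.5603 0.1715 0.078 ] [0.4855 0.1549 0.105 ] [0.6042 0.0754 0.066 ] r 0.07665470900250967 0.10563063773474811 ang -2.923678307932664 -1.1423485704329133
```

The collar overshot by about 0.35 rad and sits near 2.10. I'll regrip the post and bring it back.

Run:
```python
from go import *
goal([.6128,.1155,.13],154)
```

```text
t 5.8 pos [0.5913 0.0981 0.2099] F [-0.2328 -0.1734 -0.2865] w 0.0449 
 full shift [-0.1658 -0.0762  0.5331] turn [-0.0053  0.0028  0.0027] frac 1.0
```

Request:
step_arm([
  [[-0.166, -0.076, 0], [0, 0, 0], 45],
  [[-0.166, -0.076, 0], [0, 0, 0], 45],
  [[-0.166, -0.076, 0.3], [0, 0, 0], 45],
  [[-0.166, -0.076, 0.53], [0, 0, 0], 45],
  [[-0.166, -0.076, 0.53], [0, 0, 0], 45],
  [[-0.166, -0.076, 0.53], [0, 0, 0], 45],
])

```text
time: 6.3
eef_pos: [0.6072, 0.1153, 0.1229]
eef_rot: [[-0.436, -0.9, -0.012], [-0.9, 0.436, -0.001], [0.006, 0.01, -1.0]]
contact_force: [-0.3, -0.0, 0.3]
gripper_width: 0.0449
```

Run:
```python
from go import *
goal([.6128,.1155,.0905],154)
```

```text
t 6.3 pos [0.6072 0.1153 0.1229] F [-0.348 -0.011  0.323] w 0.0449 
 full shift [-0.0188 -0.0354  0.2158] turn [ 0.013  -0.0078  0.0034] frac 1.0
```

Request:
step_arm([
  [[0, 0, 0], [0, 0, 0], 45],
  [[0, 0, 0.13], [0, 0, 0], 45],
  [[0, 0, 0.26], [0, 0, 0], 45],
  [[0, 0, 0.26], [0, 0, 0], 45],
  [[0, 0, 0.26], [0, 0, 0], 45],
  [[0, 0, 0.26], [0, 0, 0], 10],
  [[0, 0, 0.26], [0, 0, 0], 10],
  [[0, 0, 0.26], [0, 0, 0], 10],
  [[0, 0, 0.26], [0, 0, 0], 10],
  [[0, 0, 0.26], [0, 0, 0], 10],
  [[0, 0, 0.26], [0, 0, 0], 10],
])

```text
time: 7.22
eef_pos: [0.6134, 0.1163, 0.0926]
eef_rot: [[-0.436, -0.9, 0.005], [-0.9, 0.436, 0.001], [-0.003, -0.004, -1.0]]
contact_force: [-0.7, 0.6, 7.2]
gripper_width: 0.0169
```

Run:
```python
from arc import *
s=get_state()['eef_pos'];a=np.arctan2(s[1]-O[1],s[0]-O[0]);print(a)
arc(a,-1.13,7)
```

```text
-0.7700250262455473
[ 0.025  0.009 -0.   ]
[ 0.05   0.019 -0.   ]
[ 0.074  0.031 -0.   ]
[ 0.097  0.044 -0.   ]
[ 0.12   0.058 -0.001]
[ 0.142  0.073 -0.001]
[ 0.163  0.089 -0.001]
t 7.2167 [0.6134 0.1163 0.0926] F [-0.678   0.5921  7.2178] w 0.01692874452879225 ang -0.7700250262455473 0.07783357423009002
```

Request:
step_arm([
  [[0.025, 0.009, 0], [0, 0, 0], 10],
  [[0.05, 0.019, 0], [0, 0, 0], 10],
  [[0.074, 0.031, 0], [0, 0, 0], 10],
  [[0.097, 0.044, 0], [0, 0, 0], 10],
  [[0.12, 0.058, 0], [0, 0, 0], 10],
  [[0.142, 0.073, 0], [0, 0, 0], 10],
  [[0.163, 0.089, 0], [0, 0, 0], 10],
  [[0.163, 0.089, 0], [0, 0, 0], 10],
  [[0.163, 0.089, 0], [0, 0, 0], 10],
  [[0.163, 0.089, 0], [0, 0, 0], 10],
])

```text
time: 8.05
eef_pos: [0.5919, 0.0996, 0.0925]
eef_rot: [[-0.436, -0.9, 0.007], [-0.9, 0.436, 0.0], [-0.003, -0.007, -1.0]]
contact_force: [2.5, 0.8, 6.8]
gripper_width: 0.0169
```

Run:
```python
from arc import *
arc(-1.13,-1.13,1)
```

```text
[0. 0. 0.]
t 8.05 [0.5919 0.0996 0.0925] F [2.4719 0.8034 6.7555] w 0.016931057804711085 ang -1.1191473991381005 0.07885383055415875
```

Request:
step_arm([
  [[0, 0, 0], [0, 0, 0], 45],
  [[0, 0, 0], [0, 0, 0], 45],
  [[0, 0, 0], [0, 0, 0], 45],
  [[0, 0, 0], [0, 0, 0], 45],
  [[0, 0, 0], [0, 0, 0], 45],
  [[0, 0, -0.2], [0, 0, 0], 45],
  [[0, 0, -0.4], [0, 0, 0], 45],
  [[0, 0, -0.6], [0, 0, 0], 45],
  [[0, 0, -0.6], [0, 0, 0], 45],
])

```text
time: 8.8
eef_pos: [0.5924, 0.0998, 0.1867]
eef_rot: [[-0.436, -0.9, 0.011], [-0.9, 0.436, 0.0], [-0.005, -0.01, -1.0]]
contact_force: [1.5, -0.3, 1.2]
gripper_width: 0.0449
```

Run:
```python
from go import *
sm,_=save('scene','s4')
cv2.imwrite('pics/s4c.png',cv2.resize(sm[180:360,300:510],None,fx=3.5,fy=3.3,interpolation=cv2.INTER_CUBIC)[:,:,::-1])
b=np.radians(98.7);
goal([.618,-.197,.18],98.7)
```

```text
t 8.85 pos [0.5917 0.0998 0.184 ] F [ 0.0442 -0.0582  0.2334] w 0.045 
 full shift [ 1.7045 -1.0202  0.0276] turn [-0.0062  0.0092  1.2325] frac 0.587
 -> [ 1.     -0.5985  0.0162] [-0.0036  0.0054  0.7231]
```

View pics/s4c.png

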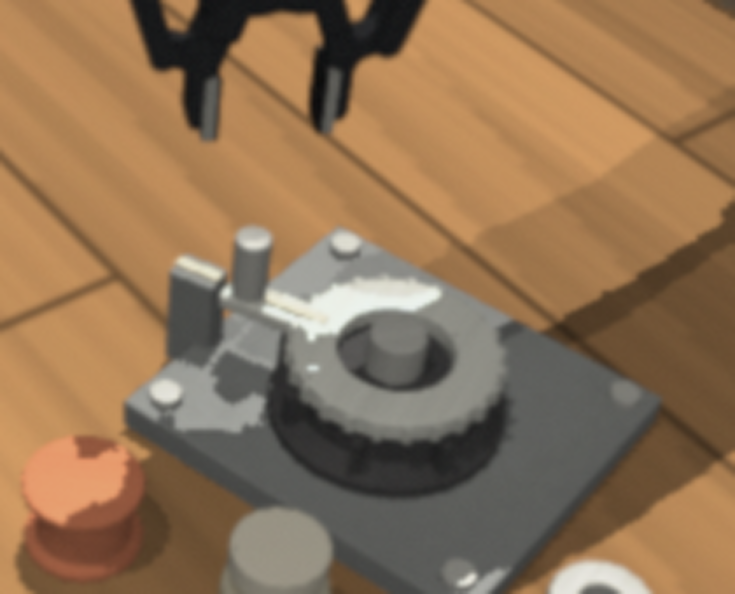

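The lever line, from (325,320) to (265,297), now extends through the mark's line at (200,270), so they line up. Next is the bar.

Request:
step_arm([
  [[1, -0.6, 0], [0, 0, 0.72], 50],
  [[1, -0.6, 0], [0, 0, 0.72], 50],
  [[1, -0.6, 0], [0, 0, 0.72], 50],
  [[1, -0.6, 0], [0, 0, 0.72], 50],
  [[1, -0.6, 0], [0, 0, 0.72], 50],
  [[1, -0.6, 0], [0, 0, 0.72], 50],
  [[1, -0.6, 0], [0, 0, 0.72], 50],
  [[1, -0.6, 0], [0, 0, 0.72], 50],
], force=60)

```text
time: 9.52
eef_pos: [0.6042, -0.0734, 0.1784]
eef_rot: [[-0.849, -0.529, -0.002], [-0.529, 0.849, 0.001], [0.001, 0.002, -1.0]]
contact_force: [-1.1, -0.1, 0.2]
gripper_width: 0.05
```

Run:
```python
from go import *
f=lambda p:np.array([(p[0]+.5)/3.5-.5+300,(p[1]+.5)/3.3-.5+180])
O=cast('scene',[f((399,331))],.078)[0];P=cast('scene',[f((254,238))],.105)[0];print(np.arctan2(*(P-O)[1::-1]))
goal([.617,-.197,.15],98.7)
```

```text
-1.0935959771323096
t 9.52 pos [ 0.6042 -0.0734  0.1784] F [-1.0988 -0.0692  0.1845] w 0.05 
 full shift [ 0.3631 -0.7452  0.1881] turn [ 0.0022 -0.0016  0.5157] frac 1.0
```

Request:
step_arm([
  [[0.36, -0.745, 0.2], [0, 0, 0.515], 50],
  [[0.36, -0.745, 0.2], [0, 0, 0.515], 50],
  [[0.36, -0.745, 0.2], [0, 0, 0.515], 50],
  [[0.36, -0.745, 0.2], [0, 0, 0.515], 50],
  [[0.36, -0.745, 0.2], [0, 0, 0.515], 50],
  [[0.36, -0.745, 0.2], [0, 0, 0.515], 50],
  [[0.36, -0.745, 0.2], [0, 0, 0.515], 50],
])

```text
time: 10.1
eef_pos: [0.6181, -0.1958, 0.1498]
eef_rot: [[-0.988, -0.153, 0.0], [-0.153, 0.988, 0.001], [-0.001, 0.001, -1.0]]
contact_force: [-0.1, -0.0, 0.3]
gripper_width: 0.0502
```

Run:
```python
from go import *
goal([.617,-.197,.018],98.7)
im,_=save('top','t5')
cv2.imwrite('pics/t5c.png',cv2.resize(im[100:300,140:460],None,fx=2.4,fy=2.4,interpolation=cv2.INTER_CUBIC)[:,:,::-1])
```

```text
t 10.1 pos [ 0.6181 -0.1958  0.1498] F [-0.114  -0.0133  0.312 ] w 0.0502 
 full shift [ 0.0087 -0.0075  0.8789] turn [0.0007 0.0007 0.0026] frac 1.0
```

View pics/t5c.png

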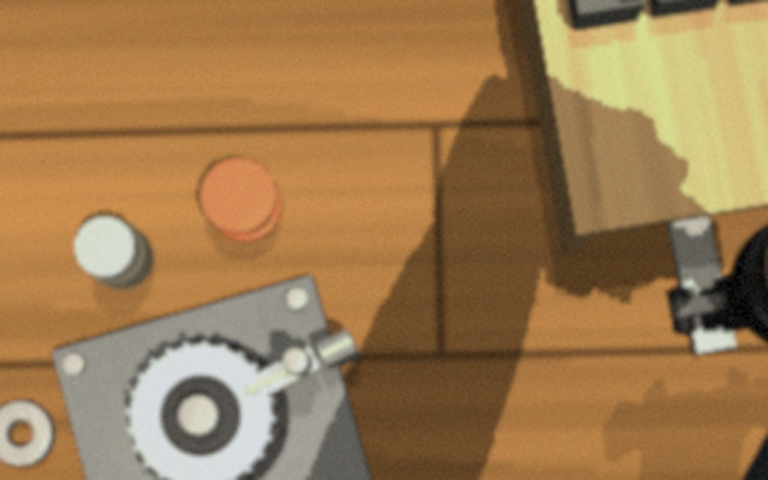

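The crop shows the collar lever in line with the mark (post at (296,360), mark at (335,345)) and the gripper over the bar's end at (705,320). I'll descend and grip.

Request:
step_arm([
  [[0.008, -0.007, 0.25], [0, 0, 0], 50],
  [[0.008, -0.007, 0.5], [0, 0, 0], 50],
  [[0.008, -0.007, 0.7], [0, 0, 0], 50],
  [[0.008, -0.007, 0.8], [0, 0, 0], 50],
  [[0.008, -0.007, 0.87], [0, 0, 0], 50],
  [[0.008, -0.007, 0.87], [0, 0, 0], 50],
  [[0.008, -0.007, 0.87], [0, 0, 0], 50],
])

```text
time: 10.73
eef_pos: [0.6171, -0.1983, 0.0195]
eef_rot: [[-0.989, -0.151, 0.001], [-0.151, 0.989, -0.0], [-0.001, -0.0, -1.0]]
contact_force: [0.6, 0.3, -0.3]
gripper_width: 0.0502
```

Run:
```python
from go import *
goal([.617,-.197,.018],98.7)
f=lambda p:(np.array(p,float)+.5)/2.4-.5+[140,100]
O=cast('top',[f((198,414))],.078)[0];P=cast('top',[f((295,359))],.105)[0];print(np.arctan2(*(P-O)[1::-1]),np.hypot(*(P-O)[:2]))
```

```text
t 10.73 pos [ 0.6171 -0.1983  0.0195] F [ 0.6468  0.2694 -0.3093] w 0.0502 
 full shift [-0.0006  0.0089  0.0103] turn [-0.0003  0.0008 -0.0003] frac 1.0
-1.1110119191681744 0.07794065607393322
```

Request:
step_arm([
  [[0, 0.008, 0], [0, 0, 0], 20],
  [[0, 0.008, 0], [0, 0, 0], 20],
  [[0, 0.008, 0], [0, 0, 0], 20],
  [[0, 0.008, 0], [0, 0, 0], 20],
  [[0, 0.008, 0], [0, 0, 0], 20],
  [[0, 0.008, 0], [0, 0, 0], 20],
], force=60)

```text
time: 11.23
eef_pos: [0.6184, -0.1982, 0.0221]
eef_rot: [[-0.989, -0.15, 0.005], [-0.15, 0.989, -0.001], [-0.005, -0.001, -1.0]]
contact_force: [-1.8, 1.5, 7.1]
gripper_width: 0.0274
```

Gripped. I'll pull straight out along tool +x.

Request:
step_arm([
  [[0.05, 0.008, -0.01], [0, 0, 0], 20],
  [[0.13, 0.008, -0.01], [0, 0, 0], 20],
  [[0.22, 0.008, -0.01], [0, 0, 0], 20],
  [[0.32, 0.008, -0.01], [0, 0, 0], 20],
  [[0.43, 0.008, -0.01], [0, 0, 0], 20],
  [[0.54, 0.008, -0.01], [0, 0, 0], 20],
  [[0.65, 0.008, -0.01], [0, 0, 0], 20],
  [[0.76, 0.008, -0.01], [0, 0, 0], 20],
  [[0.86, 0.008, -0.01], [0, 0, 0], 20],
  [[0.94, 0.008, -0.01], [0, 0, 0], 20],
  [[1, 0.008, -0.01], [0, 0, 0], 20],
  [[1, 0.008, -0.01], [0, 0, 0], 20],
])

```text
time: 12.23
eef_pos: [0.4678, -0.2203, 0.022]
eef_rot: [[-0.989, -0.148, 0.002], [-0.148, 0.989, -0.002], [-0.002, -0.002, -1.0]]
contact_force: [-1.6, 0.8, 6.4]
gripper_width: 0.0273
```

Run:
```python
from go import *
print(get_state()['contact_force'])
im,_=save('scene','s6')
```

```text
[-1.6476  0.8355  6.4032]
```

View pics/s6.png

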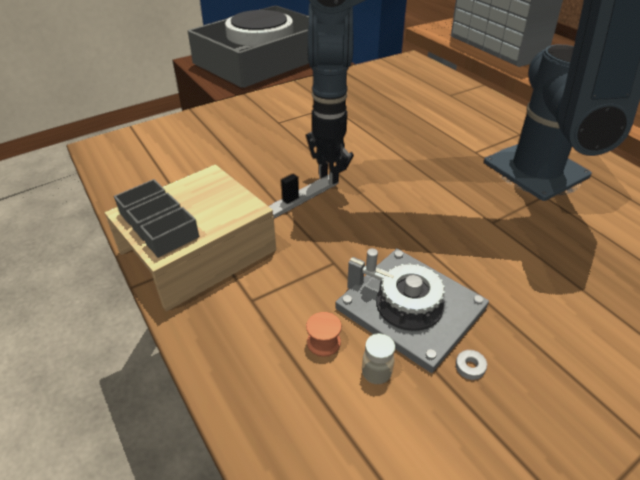

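The bar is out with its handle at (290,188), and the far end is still just under the shelf edge. I'll pull 50 mm more, then release.

Request:
step_arm([
  [[0.06, 0, 0], [0, 0, 0], 20],
  [[0.15, 0, 0], [0, 0, 0], 20],
  [[0.25, 0, 0], [0, 0, 0], 20],
  [[0.33, 0, 0], [0, 0, 0], 20],
  [[0.35, 0, 0], [0, 0, 0], 20],
  [[0.35, 0, 0], [0, 0, 0], 20],
  [[0.35, 0, 0], [0, 0, 0], 50],
  [[0.35, 0, 0], [0, 0, 0], 50],
  [[0.35, 0, 0], [0, 0, 0], 50],
  [[0.35, 0, 0], [0, 0, 0], 50],
  [[0.35, 0, 0], [0, 0, 0], 50],
  [[0.35, 0, 0], [0, 0, 0], 50],
])

```text
time: 13.28
eef_pos: [0.4156, -0.2268, 0.0198]
eef_rot: [[-0.989, -0.149, -0.001], [-0.149, 0.989, 0.001], [0.001, 0.001, -1.0]]
contact_force: [-0.3, 0.4, 0.5]
gripper_width: 0.0503
```

Request:
step_arm([
  [[0, 0, -0.2], [0, 0, 0], 50],
  [[0, 0, -0.45], [0, 0, 0], 50],
  [[0, 0, -0.7], [0, 0, 0], 50],
  [[0, 0, -0.95], [0, 0, 0], 50],
  [[0, 0, -0.95], [0, 0, 0], 50],
  [[0, 0, -0.95], [0, 0, 0], 50],
])

```text
time: 13.78
eef_pos: [0.4179, -0.2285, 0.1663]
eef_rot: [[-0.989, -0.149, 0.005], [-0.149, 0.989, -0.004], [-0.005, -0.005, -1.0]]
contact_force: [0.5, 0.7, -1.1]
gripper_width: 0.05
```

Run:
```python
from go import *
im,_=save('scene','s7'); t,_=save('top','t7')
cv2.imwrite('pics/t7c.png',cv2.resize(t[140:340,300:500],None,fx=3,fy=3,interpolation=cv2.INTER_CUBIC)[:,:,::-1])
cv2.imwrite('pics/s7c.png',cv2.resize(im[130:280,240:440],None,fx=4,fy=4,interpolation=cv2.INTER_CUBIC)[:,:,::-1])
```

```text
(no output)
```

View pics/t7c.png

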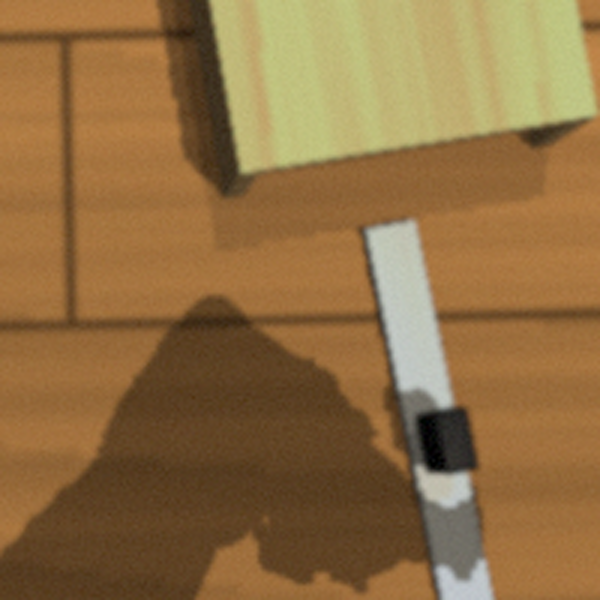

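View pics/s7c.png

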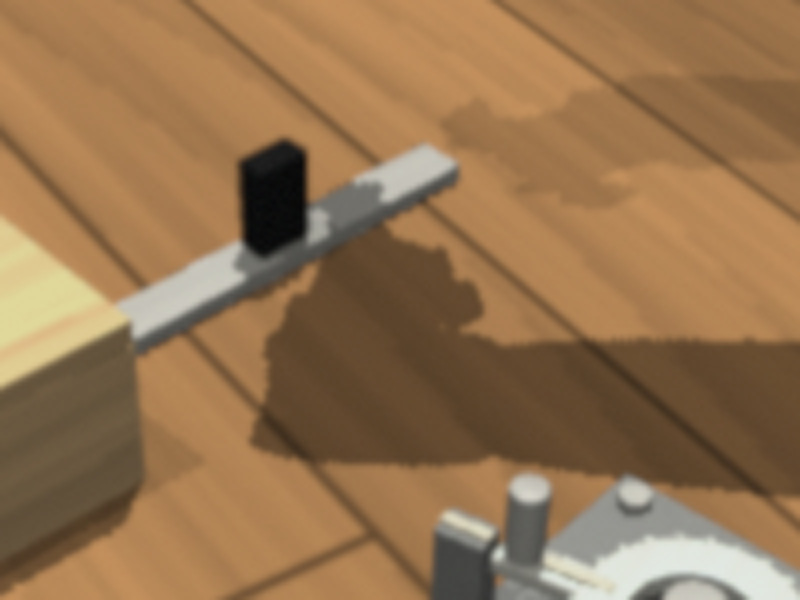

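The crops show the bar lying flat, clear of the shelf. Its far-end corners are at crop (363,230) and (415,218), and the handle's top is near (453,440).

Run:
```python
from go import *
f=lambda p,o,k:(np.array(p,float)+.5)/k-.5+np.array(o)
B=cast('top',f([[363,230],[415,218],[437,598],[493,598]],(300,140),3),.012);print(B)
h=[np.arctan2(*(B[i]-B[j])[1::-1]) for i,j in((0,2),(1,3))];print('head',h)
a=np.mean(h);u=np.array([np.cos(a),np.sin(a)])
e=(B[0]+B[1])[:2]/2; print('w',np.linalg.norm(B[0]-B[1]),'centre from far end',e-.13*u)
# scene near end + handle top
N=cast('scene',f([[428,143],[460,168]],(240,130),4),.012);print('near end',N,np.linalg.norm(N[0]-N[1]),'centre',N.mean(0)[:2]+.13*u)
H=cast('scene',f([[238,161],[288,139],[307,152],[258,176]],(240,130),4),.07);print('handle',H.mean(0),'\n',H)
t=np.load('pics/t7_im.npy');m=(t.max(2)<60).astype(np.uint8);m[:,:430]=0;m[:260]=0;m[305:]=0;m[:,465:]=0
n,l,st,ce=cv2.connectedComponentsWithStats(m);i=1+np.argmax(st[1:,4]);print(st[i],ce[i],cast('top',[ce[i]],.06))
goal([.521,-.211,.12],np.degrees(a)+90)
```

```text
[[ 0.6506 -0.171   0.012 ]
 [ 0.657  -0.2021  0.012 ]
 [ 0.4346 -0.2066  0.012 ]
 [ 0.4337 -0.2394  0.012 ]]
head [np.float64(0.16325497356888954), np.float64(0.16531006824792174)]
w 0.03175823470606838 centre from far end [ 0.5256 -0.2078]
near end [[ 0.4019 -0.2431  0.012 ]
 [ 0.4012 -0.2117  0.012 ]] 0.031395863080143374 centre [ 0.5298 -0.2062]
handle [ 0.5307 -0.2057  0.07  ] 
 [[ 0.5483 -0.2124  0.07  ]
 [ 0.5149 -0.2159  0.07  ]
 [ 0.5129 -0.1998  0.07  ]
 [ 0.5466 -0.1946  0.07  ]]
[439 277  19  20 319] [447.9592 286.4295] [[ 0.5258 -0.2043  0.06  ]]
t 13.88 pos [ 0.4158 -0.2269  0.1622] F [ 0.3542 -0.7682 -0.697 ] w 0.0497 
 full shift [-0.7096  0.0001  0.281 ] turn [ 0.0006 -0.0009 -0.0184] frac 1.0
```

Run:
```python
from go import *
goal([.526,-.2085,.125],99)
```

```text
t 13.88 pos [ 0.4158 -0.2269  0.1622] F [ 0.3542 -0.7682 -0.697 ] w 0.0497 
 full shift [-0.745   0.0116  0.2477] turn [ 0.0006 -0.0009 -0.0092] frac 1.0
```

Request:
step_arm([
  [[-0.25, 0.01, 0], [0, 0, -0.009], 50],
  [[-0.5, 0.01, 0], [0, 0, -0.009], 50],
  [[-0.745, 0.012, 0.1], [0, 0, -0.009], 50],
  [[-0.745, 0.012, 0.25], [0, 0, -0.009], 50],
  [[-0.745, 0.012, 0.25], [0, 0, -0.009], 50],
  [[-0.745, 0.012, 0.25], [0, 0, -0.009], 50],
  [[-0.745, 0.012, 0.25], [0, 0, -0.009], 50],
])

```text
time: 14.47
eef_pos: [0.5249, -0.2083, 0.1246]
eef_rot: [[-0.988, -0.156, -0.003], [-0.156, 0.988, 0.001], [0.002, 0.002, -1.0]]
contact_force: [-0.5, -0.3, 0.6]
gripper_width: 0.0503
```

Run:
```python
from go import *
im,_=save('scene','s8');cv2.imwrite('pics/s8c.png',cv2.resize(im[100:250,220:420],None,fx=4,fy=4,interpolation=cv2.INTER_CUBIC)[:,:,::-1])
goal([.526,-.2085,.045],99)
```

```text
t 14.52 pos [ 0.5255 -0.2088  0.1259] F [0.0074 0.4103 0.3365] w 0.0501 
 full shift [-0.0036  0.0018  0.5394] turn [-0.0002 -0.0002 -0.0012] frac 1.0
```

View pics/s8c.png

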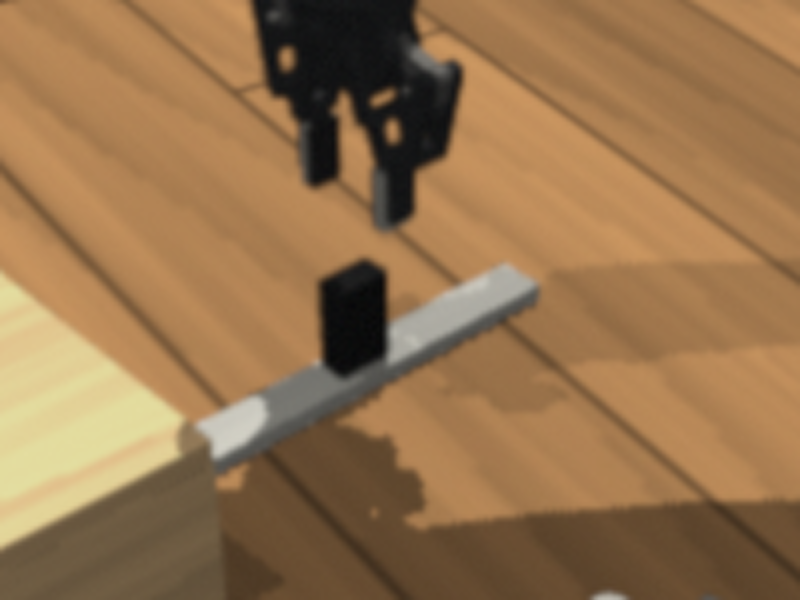

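The view shows the fingers straddling the handle, whose top is at (353,270). I'll descend, grip and lift.

Request:
step_arm([
  [[0, 0, 0.2], [0, 0, 0], 50],
  [[0, 0, 0.4], [0, 0, 0], 50],
  [[0, 0, 0.53], [0, 0, 0], 50],
  [[0, 0, 0.53], [0, 0, 0], 50],
  [[0, 0, 0.53], [0, 0, 0], 50],
  [[0, 0, 0.53], [0, 0, 0], 12],
  [[0, 0, 0.53], [0, 0, 0], 12],
  [[0, 0, 0.53], [0, 0, 0], 12],
  [[0, 0, 0.53], [0, 0, 0], 12],
  [[0, 0, 0.53], [0, 0, 0], 12],
  [[0, 0, 0.53], [0, 0, 0], 12],
], force=70)

```text
time: 15.43
eef_pos: [0.528, -0.2093, 0.0489]
eef_rot: [[-0.988, -0.156, 0.004], [-0.156, 0.988, -0.002], [-0.004, -0.003, -1.0]]
contact_force: [-1.1, 1.5, 7.2]
gripper_width: 0.0193
```

Request:
step_arm([
  [[0, 0, -0.1], [0, 0, 0], 12],
  [[0, 0, -0.25], [0, 0, 0], 12],
  [[0, 0, -0.4], [0, 0, 0], 12],
  [[0, 0, -0.55], [0, 0, 0], 12],
  [[0, 0, -0.7], [0, 0, 0], 12],
  [[0, 0, -0.85], [0, 0, 0], 12],
  [[0, 0, -0.95], [0, 0, 0], 12],
  [[0, 0, -0.95], [0, 0, 0], 12],
  [[0, 0, -0.95], [0, 0, 0], 12],
])

```text
time: 16.18
eef_pos: [0.5266, -0.2088, 0.1883]
eef_rot: [[-0.988, -0.156, 0.001], [-0.156, 0.988, -0.001], [-0.001, -0.001, -1.0]]
contact_force: [0.5, -0.1, -5.2]
gripper_width: 0.019
```

Run:
```python
from go import *
a=.262;O=np.array([.5575,.1705]);u=np.array([np.cos(a),np.sin(a)]);print('target',O-.1155*u)
for q in(15,195):goal([*(O-.1155*u),.16],q)
im,_=save('scene','s9');cv2.imwrite('pics/s9c.png',cv2.resize(im[60:210,220:420],None,fx=4,fy=4,interpolation=cv2.INTER_CUBIC)[:,:,::-1])
```

```text
target [0.4459 0.1406]
t 16.18 pos [ 0.5266 -0.2088  0.1883] F [ 0.4692 -0.1024 -5.2215] w 0.019 
 full shift [0.167  2.3848 0.1872] turn [-0.0001  0.0012  1.8664] frac 0.419
 -> [0.07   1.     0.0785] [-0.      0.0005  0.7826]
t 16.18 pos [ 0.5266 -0.2088  0.1883] F [ 0.4692 -0.1024 -5.2215] w 0.019 
 full shift [0.167  2.3848 0.1872] turn [-0.0012 -0.0001 -2.1336] frac 0.419
 -> [0.07   1.     0.0785] [-0.0005 -0.0001 -0.8946]
```

View pics/s9c.png

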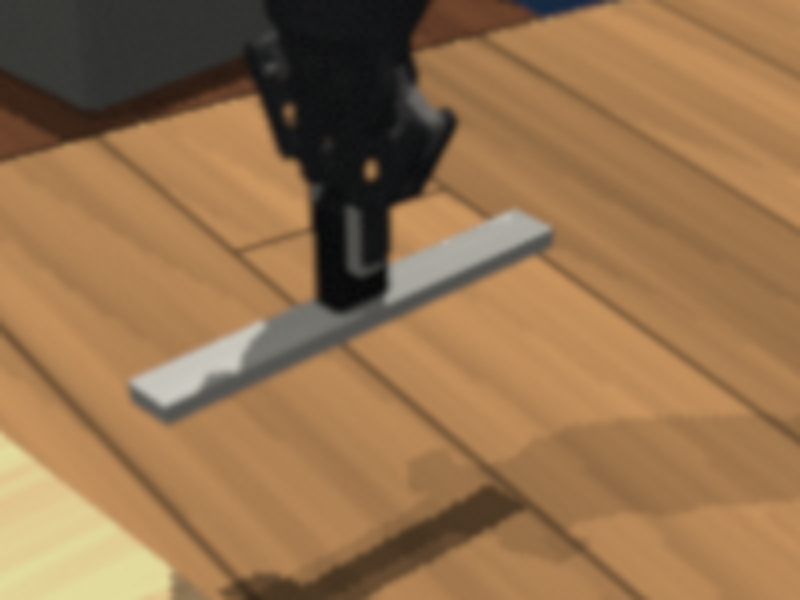

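The bar is held level by its handle. I'll carry it over.

Request:
step_arm([
  [[0.02, 0.06, 0], [0, 0, 0.05], 12],
  [[0.04, 0.16, 0], [0, 0, 0.14], 12],
  [[0.06, 0.28, 0], [0, 0, 0.24], 12],
  [[0.09, 0.42, 0], [0, 0, 0.35], 12],
  [[0.12, 0.56, 0], [0, 0, 0.46], 12],
  [[0.14, 0.7, 0], [0, 0, 0.57], 12],
  [[0.16, 0.84, 0], [0, 0, 0.68], 12],
  [[0.17, 0.94, 0], [0, 0, 0.78], 12],
  [[0.17, 1, 0], [0, 0, 0.84], 12],
  [[0.17, 1, 0], [0, 0, 0.9], 12],
  [[0.17, 1, 0], [0, 0, 0.9], 12],
])

```text
time: 17.15
eef_pos: [0.476, -0.0634, 0.1856]
eef_rot: [[-0.853, 0.522, -0.005], [0.522, 0.853, 0.001], [0.005, -0.001, -1.0]]
contact_force: [-0.8, -0.4, -6.2]
gripper_width: 0.0192
```

Run:
```python
from go import *
goal([.43,.1406,.188],15)
```

```text
t 17.15 pos [ 0.476  -0.0634  0.1856] F [-0.7976 -0.3673 -6.2077] w 0.0192 
 full shift [ 0.9719  0.9996 -0.013 ] turn [-0.004  -0.0047  0.9671] frac 1.0
```

Request:
step_arm([
  [[0.06, 0.06, 0], [0, 0, 0.05], 12],
  [[0.15, 0.15, 0], [0, 0, 0.15], 12],
  [[0.27, 0.27, 0], [0, 0, 0.27], 12],
  [[0.4, 0.4, 0], [0, 0, 0.4], 12],
  [[0.54, 0.54, 0], [0, 0, 0.53], 12],
  [[0.68, 0.68, 0], [0, 0, 0.66], 12],
  [[0.8, 0.82, 0], [0, 0, 0.79], 12],
  [[0.9, 0.92, 0], [0, 0, 0.89], 12],
  [[0.97, 0.99, 0], [0, 0, 0.965], 12],
  [[0.97, 0.99, 0], [0, 0, 0.965], 12],
  [[0.97, 0.99, 0], [0, 0, 0.965], 12],
  [[0.97, 0.99, 0], [0, 0, 0.965], 12],
])

```text
time: 18.15
eef_pos: [0.4309, 0.1375, 0.1872]
eef_rot: [[-0.261, 0.965, -0.002], [0.965, 0.261, -0.001], [-0.001, -0.002, -1.0]]
contact_force: [0.6, -0.1, -5.7]
gripper_width: 0.0192
```

Run:
```python
from go import *
a=.262;O=np.array([.5575,.1705]);u=np.array([np.cos(a),np.sin(a)])
goal([*(O-.125*u),.09],15)
im,_=save('scene','s10');t,_=save('top','t10');cv2.imwrite('pics/t10c.png',cv2.resize(t[160:420,100:400],None,fx=2.3,fy=2.3,interpolation=cv2.INTER_CUBIC)[:,:,::-1])
```

```text
t 18.15 pos [0.4309 0.1375 0.1872] F [ 0.5592 -0.0666 -5.7371] w 0.0192 
 full shift [-0.0056  0.0405  0.6477] turn [-0.0026  0.0009  0.0026] frac 1.0
```

View pics/s10.png

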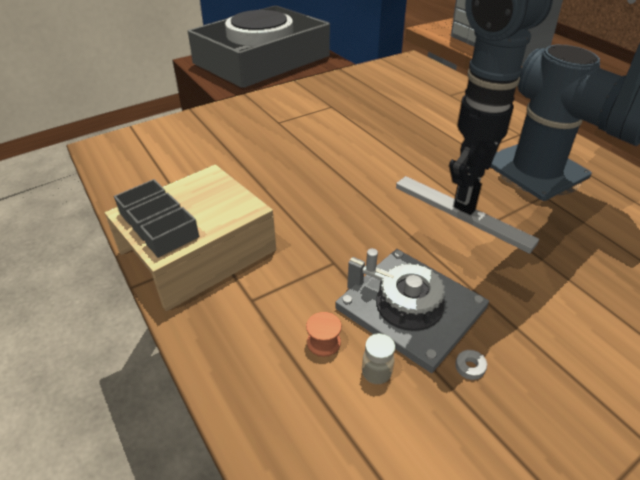

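View pics/t10c.png

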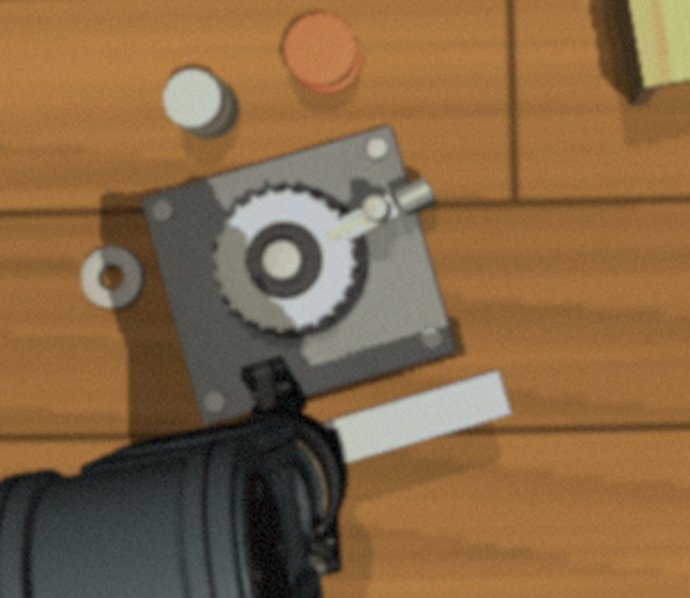

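The bar is over the front of the fixture, parallel to its edge, and the collar is still in line. I'll lower it about 10 mm short of the edge.

Request:
step_arm([
  [[0, 0.04, 0.1], [0, 0, 0.003], 12],
  [[0, 0.04, 0.22], [0, 0, 0.003], 12],
  [[0, 0.04, 0.36], [0, 0, 0.003], 12],
  [[0, 0.04, 0.5], [0, 0, 0.003], 12],
  [[0, 0.04, 0.64], [0, 0, 0.003], 12],
  [[0, 0.04, 0.76], [0, 0, 0.003], 12],
  [[0, 0.04, 0.84], [0, 0, 0.003], 12],
  [[0, 0.04, 0.88], [0, 0, 0.003], 12],
  [[0, 0.04, 0.88], [0, 0, 0.003], 12],
  [[0, 0.04, 0.88], [0, 0, 0.003], 12],
])

```text
time: 19.08
eef_pos: [0.4372, 0.1393, 0.0565]
eef_rot: [[-0.257, 0.966, -0.0], [0.966, 0.257, -0.0], [-0.0, -0.0, -1.0]]
contact_force: [0.2, -0.3, -5.7]
gripper_width: 0.0192
```

Run:
```python
from go import *
a=.262;O=np.array([.5575,.1705]);u=np.array([np.cos(a),np.sin(a)])
goal([*(O-.115*u),.05],15)
im,_=save('scene','s11');t,_=save('top','t11');cv2.imwrite('pics/t11c.png',cv2.resize(t[220:380,180:380],None,fx=4,fy=3.7,interpolation=cv2.INTER_CUBIC)[:,:,::-1])
cv2.imwrite('pics/s11c.png',cv2.resize(im[190:370,350:550],None,fx=4,fy=3.3,interpolation=cv2.INTER_CUBIC)[:,:,::-1])
```

```text
t 19.08 pos [0.4372 0.1393 0.0565] F [ 0.23   -0.2958 -5.6878] w 0.0192 
 full shift [-0.0064  0.0617  0.0433] turn [-0.0001  0.0001 -0.0026] frac 1.0
```

View pics/s11c.png

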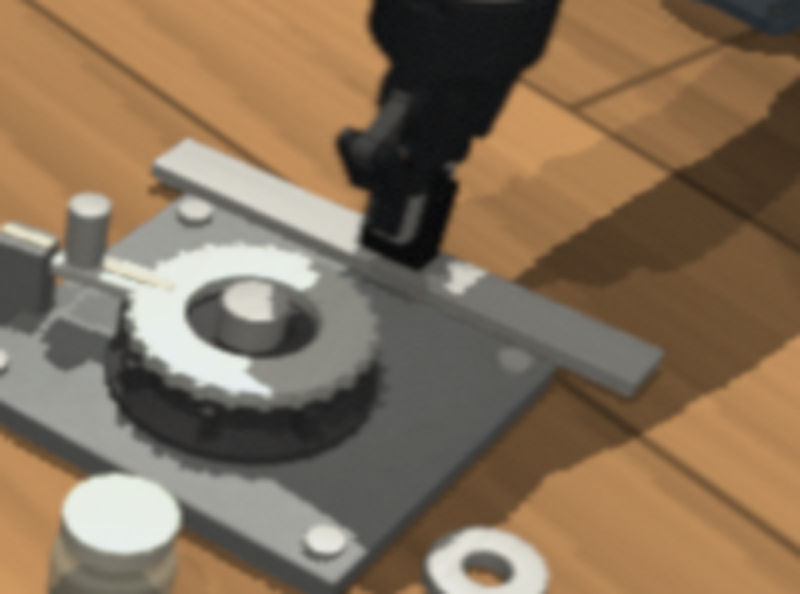

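View pics/t11c.png

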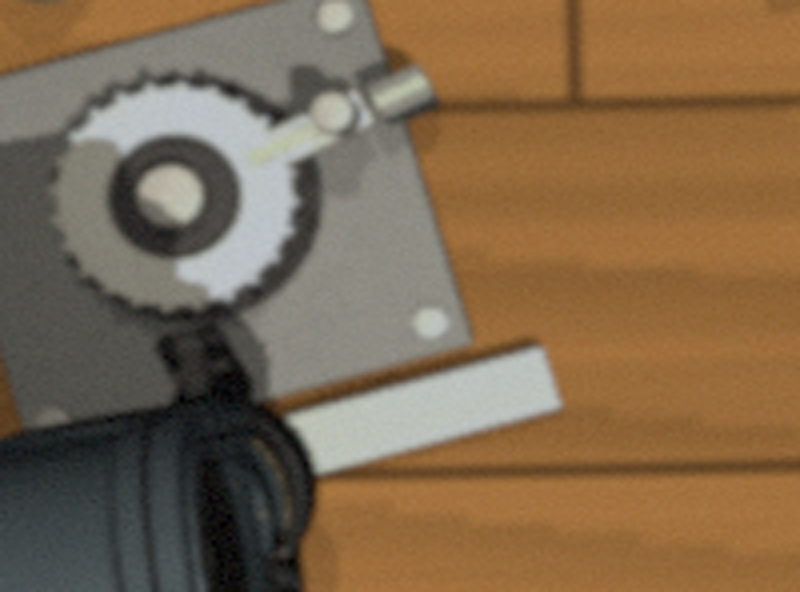

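The view shows a gap of a few mm and the bar parallel to the edge. I'll nudge it toward the edge.

Request:
step_arm([
  [[0, 0.02, 0.015], [0, 0, 0], 12],
  [[0, 0.035, 0.02], [0, 0, 0], 12],
  [[0, 0.045, 0.02], [0, 0, 0], 12],
  [[0, 0.055, 0.02], [0, 0, 0], 12],
  [[0, 0.055, 0.02], [0, 0, 0], 12],
  [[0, 0.055, 0.02], [0, 0, 0], 12],
])

```text
time: 19.68
eef_pos: [0.4451, 0.1419, 0.0534]
eef_rot: [[-0.258, 0.966, 0.0], [0.966, 0.258, -0.0], [-0.0, 0.0, -1.0]]
contact_force: [-0.3, -0.2, -5.7]
gripper_width: 0.0193
```

Request:
step_arm([
  [[0, 0.005, 0], [0, 0, 0], 12],
  [[0, 0.01, 0], [0, 0, 0], 12],
  [[0, 0.01, 0], [0, 0, 0], 12],
  [[0, 0.01, 0], [0, 0, 0], 12],
])

```text
time: 20.02
eef_pos: [0.4464, 0.1423, 0.0533]
eef_rot: [[-0.258, 0.966, -0.0], [0.966, 0.258, 0.0], [0.0, -0.0, -1.0]]
contact_force: [0.1, 0.9, -6.1]
gripper_width: 0.0192
```

Run:
```python
from go import *
a=.262;O=np.array([.5575,.1705]);u=np.array([np.cos(a),np.sin(a)])
goal([*(O-.115*u),.05],15)
t,_=save('top','t12');cv2.imwrite('pics/t12c.png',cv2.resize(t[260:360,220:340],None,fx=6,fy=6,interpolation=cv2.INTER_CUBIC)[:,:,::-1])
```

```text
t 20.02 pos [0.4464 0.1423 0.0533] F [ 0.0542  0.8879 -6.1275] w 0.0192 
 full shift [-0.0102 -0.0027  0.022 ] turn [-0.0001 -0.     -0.0015] frac 1.0
```

View pics/t12c.png

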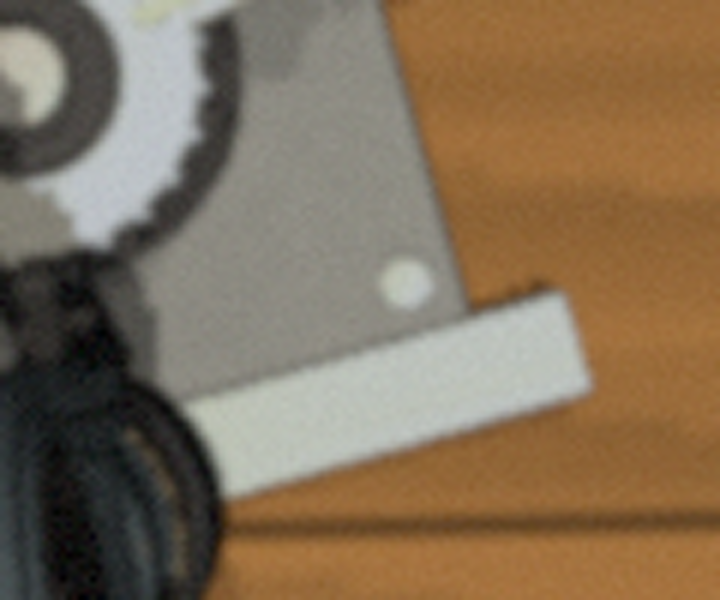

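The bar is about at the edge, with the plate's corner at crop (468,314) on the bar's line. I'll keep nudging until the force shows contact.

Request:
step_arm([
  [[0, 0.006, 0], [0, 0, 0], 12],
  [[0, 0.012, 0], [0, 0, 0], 12],
  [[0, 0.012, 0], [0, 0, 0], 12],
  [[0, 0.012, 0], [0, 0, 0], 12],
])

```text
time: 20.4
eef_pos: [0.4469, 0.1424, 0.053]
eef_rot: [[-0.257, 0.966, -0.003], [0.966, 0.257, -0.001], [0.0, -0.003, -1.0]]
contact_force: [-4.1, -1.1, -3.5]
gripper_width: 0.0187
```

Contact: −4 N, so it's against the edge. Now I'll lower it onto the bench.

Request:
step_arm([
  [[0, -0.004, 0.01], [0, 0, 0], 12],
  [[0, -0.004, 0.02], [0, 0, 0], 12],
  [[0, -0.004, 0.028], [0, 0, 0], 12],
  [[0, -0.004, 0.028], [0, 0, 0], 12],
  [[0, -0.004, 0.028], [0, 0, 0], 12],
])

```text
time: 20.82
eef_pos: [0.4469, 0.1425, 0.0489]
eef_rot: [[-0.258, 0.966, -0.001], [0.966, 0.258, -0.0], [0.0, -0.001, -1.0]]
contact_force: [-5.0, -0.6, -1.9]
gripper_width: 0.0191
```

Request:
step_arm([
  [[0, 0, 0.008], [0, 0, 0], 12],
  [[0, 0, 0.012], [0, 0, 0], 12],
  [[0, 0, 0.012], [0, 0, 0], 12],
])

```text
time: 21.07
eef_pos: [0.4469, 0.1425, 0.0489]
eef_rot: [[-0.258, 0.966, -0.001], [0.966, 0.258, -0.0], [-0.0, -0.001, -1.0]]
contact_force: [-9.2, -1.6, 7.0]
gripper_width: 0.0193
```

The bar is on the bench: z no longer drops and the upward force is 7 N. I'll release it and lift straight up.

Request:
step_arm([
  [[0, 0, 0], [0, 0, 0], 45],
  [[0, 0, 0], [0, 0, 0], 45],
  [[0, 0, 0], [0, 0, 0], 45],
  [[0, 0, 0], [0, 0, 0], 45],
  [[0, 0, 0], [0, 0, 0], 45],
  [[0, 0, -0.15], [0, 0, 0], 45],
  [[0, 0, -0.35], [0, 0, 0], 45],
  [[0, 0, -0.6], [0, 0, 0], 45],
  [[0, 0, -0.9], [0, 0, 0], 45],
  [[0, 0, -1], [0, 0, 0], 45],
  [[0, 0, -1], [0, 0, 0], 45],
])

```text
time: 21.98
eef_pos: [0.4514, 0.1432, 0.204]
eef_rot: [[-0.258, 0.966, 0.012], [0.966, 0.258, 0.002], [-0.001, 0.013, -1.0]]
contact_force: [-0.3, 0.2, 1.0]
gripper_width: 0.0448
```

Request:
step_arm([
  [[0.8, -0.6, 0], [0, 0, 0], 45],
  [[0.8, -0.6, 0], [0, 0, 0], 45],
  [[0.8, -0.6, 0], [0, 0, 0], 45],
  [[0.8, -0.6, 0], [0, 0, 0], 45],
  [[0.8, -0.6, 0], [0, 0, 0], 45],
  [[0.8, -0.6, 0], [0, 0, 0], 45],
  [[0.8, -0.6, 0], [0, 0, 0], 45],
])

```text
time: 22.57
eef_pos: [0.3301, 0.2352, 0.1967]
eef_rot: [[-0.258, 0.966, 0.0], [0.966, 0.258, -0.001], [-0.001, 0.0, -1.0]]
contact_force: [-0.2, -0.3, -0.2]
gripper_width: 0.0455
```

Run:
```python
from go import *
print(get_state()['contact_force'],get_state()['time'])
t,_=save('top','t13');cv2.imwrite('pics/t13c.png',cv2.resize(t[200:380,120:320],None,fx=4,fy=3.3,interpolation=cv2.INTER_CUBIC)[:,:,::-1])
im,_=save('scene','s13');cv2.imwrite('pics/s13c.png',cv2.resize(im[190:370,350:550],None,fx=4,fy=3.3,interpolation=cv2.INTER_CUBIC)[:,:,::-1])
```

```text
[-0.1668 -0.2876 -0.174 ] 22.5667
```

View pics/t13c.png

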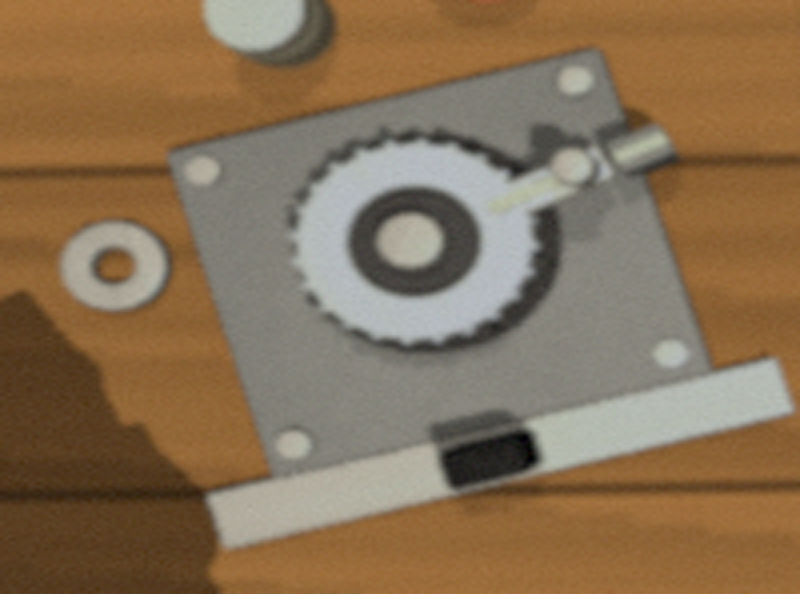

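View pics/s13c.png

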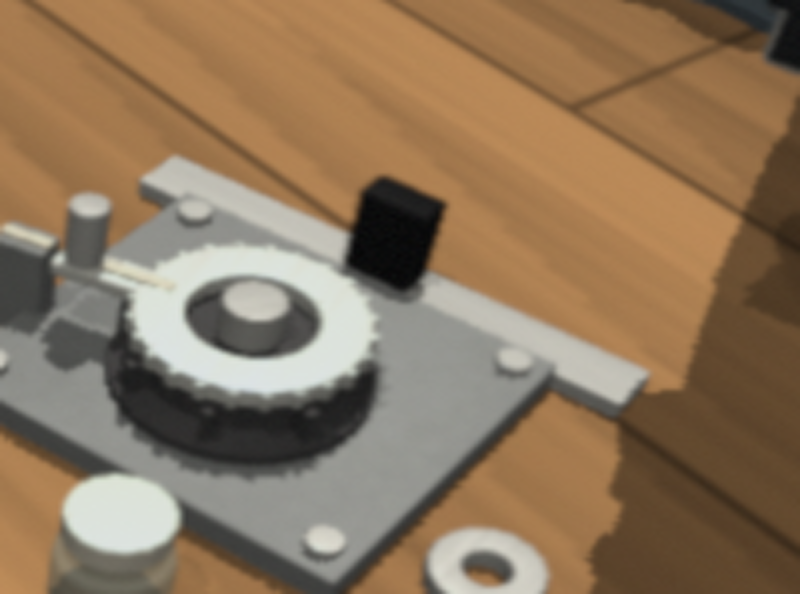

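Both views show the bar flat and flush along the edge. The bar's corners in the top crop are (207,493), (776,357), (793,411) and (222,550), and the plate's front corners are (272,475) and (712,368). I'll check those numerically.

Run:
```python
from go import *
f=lambda p:np.array([(p[0]+.5)/4-.5+120,(p[1]+.5)/3.3-.5+200])
c=lambda ps,z:cast('top',[f(p) for p in ps],z)[:,:2]
B=c([(207,493),(776,357),(793,411),(222,550)],.012);C=c([(600,47),(168,150),(272,477),(712,370)],.02)
S=c([(409,241)],.078)[0];P=c([(572,165)],.105)[0];M=c([(640,147)],.066)[0]
ey=(C[1]+C[2]-C[0]-C[3]);a=np.arctan2(ey[1],ey[0])-np.pi/2
ef=C[2]-C[3];af=np.arctan2(ef[1],ef[0])-np.pi/2
O=C.mean(0)+.01*np.array([np.cos(a),np.sin(a)]);print('yaw',a,af,'O',O,S)
bc=B.mean(0);R=np.array([[np.cos(a),np.sin(a)],[-np.sin(a),np.cos(a)]]);
print('bar in fixture',R@(bc-O),[np.arctan2(*(q[::-1]))-np.pi/2-a for q in(B[0]-B[1],B[3]-B[2])],'len',np.linalg.norm(B[0]-B[1]))
for q in(P,M):print(np.arctan2(*(q-O)[::-1])-a+np.pi,np.arctan2(*(q-S)[::-1])-a+np.pi)
```

```text
yaw 0.2631103769020682 0.26676902998918295 O [0.5578 0.1709] [0.5567 0.1713]
bar in fixture [-0.1152  0.0028] [np.float64(-0.0009423298912099032), np.float64(0.004352005108653634)] len 0.2593450612121246
1.7552876480318185 1.7665178863801605
1.7478437437152277 1.7562239693555912
```

Everything measures within tolerance and the arm is clear, so I'll sign off.

Run:
```python
from plant import *
print(sign_off())
```

```text
the job is handed in; nothing more can be done
None
```

The job is done and handed in: the collar is on its lock mark, and the straightedge lies flat along the fixture's front edge. I finished the moves at about 22.6 s of the 72 s allowed. Sign-off reports no verdict.

**What I did:**
- **Collar:** I turned it by its post to the mark and let go.
- **Straightedge:** I drew it out about 200 mm by its bare end and released it flat. I then took it by the handle, nudged it against the fixture's front edge with about 4 N, lowered it and let go.

**One mistake on the way:** when first releasing the collar I repeated an old shift. That dragged it past the mark to about 2.10 rad. I saw it in the picture, regripped the post and brought it back to the mark before touching the straightedge.

**Last checks, from the top camera after the arm had moved away:**

| Check | Measured | Allowed |
|---|---|---|
| Collar angle | 1.76–1.77 rad | 1.65 to 1.85 rad |
| Straightedge x in the fixture's frame | −115.2 mm | −118 to −110 mm |
| Straightedge y in the fixture's frame | +2.8 mm | ±35 mm |
| Angle to the front edge | under 0.005 rad | under 0.03 rad |
| Tool contact force | under 0.4 N (sensor noise) | robot touches nothing |

- **Disagreement:** an earlier single reading from the scene camera put the collar slightly higher, at about 1.79 rad. That is still in range, and that camera read about 2–3 mm off in x.
- **Bystanders:** the spool, jar and bearing looked undisturbed in the pictures, but I did not measure their positions again.

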